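# Load the vial sampler under its roll-top cover

## Task

Load the sampler for its next run: roll its slatted cover all the way up so that it stays open by itself, lift out the retaining bar, stand every vial rack from the bench in a bay of its own, lay the bar back across its two forked supports over the racks, and roll the cover fully shut. It does not matter which rack goes in which bay. Leave the bottle, mouse, carton and beaker where they are.

Things in the scene. Friction and masses are not known exactly. Their poses are not given: they have to be found in the camera images.
- sampler: fixed cream sampler, 460 mm deep, 328 wide; origin on the bench under the cover's axis; x to its back (front faces -x), y to its left, z up. Deck 55 mm above the bench. Clear side cheeks with inner faces at y = +-150 mm: discs of radius 232 about the cover axis, cut off at the bench. Front sill x -234 to -193, 76 high; dark housing x 5 to 175, 180 high; rear hood outside the slats, behind the top
- cover_axis (a point): axis of the roll-top cover, at mid-width, 80 mm above the bench, along the sampler's y; the slats run in circular side tracks of radius 220 mm about it
- cover (a joint): roll-top cover of aluminium slats (tambour, 0.7 kg), angle in rad about the axis: 0 = shut, bottom rail at the front sill; 1.6 = fully open, run back over the top, leaving the front half clear. Takes 5 to 8 N at the tab. Let go below about 0.5 it slides slowly shut; past about 1.0 its weight carries it back and it stays open
- cover_tab (a point): grip point in the black pull tab at the middle of the bottom rail; tab 26 mm wide along the sampler's y, 16 thick, standing 37 mm out from the tracks' radius, 13 of it beyond this point; free on both sides, above and below. The point is 244 mm from the axis: shut, in front and 17 mm above it (0.07 rad up); it turns with the cover, to just behind the top (1.67 rad) when open
- bar_mid (a point): loose retaining bar, 200 g: flat aluminium bar 284 mm long (its y), 18 wide (x), 10 thick, with a grey grip block on top at mid-length: 32 along y, 16 along x, 30 high (whole height 40). The point is at mid-length, 20 mm above the underside. Starts in its two supports inside the sampler, under the cover. Same either way round
- bar_home (a point): where bar_mid lies when the bar rests across both supports, along the sampler's y: 182.5 mm in front of the cover axis, 119 above the bench. Supports: steel forks at y = +-128 mm, 10 thick, seats 99 above the bench, 24 wide between prongs that flare open upward to 122. The bar then ends 8 mm from each cheek and crosses 4 mm above the racks' front ledges, blocking the bays
- bay1 (a point): centre of bay 1 on the deck (55 mm above the bench), 114 mm in front of the cover axis; bays run along the sampler's x, are 56 mm apart along y, 50 mm wide between 12 mm high ribs and 158 mm long between the sill and a 12 mm stop
- bay2 (a point): centre of bay 2 on the deck (55 mm above the bench), 114 mm in front of the cover axis; bays run along the sampler's x, are 56 mm apart along y, 50 mm wide between 12 mm high ribs and 158 mm long between the sill and a 12 mm stop
- bay3 (a point): centre of bay 3 on the deck (55 mm above the bench), 114 mm in front of the cover axis; bays run along the sampler's x, are 56 mm apart along y, 50 mm wide between 12 mm high ribs and 158 mm long between the sill and a 12 mm stop
- bay4 (a point): centre of bay 4 on the deck (55 mm above the bench), 114 mm in front of the cover axis; bays run along the sampler's x, are 56 mm apart along y, 50 mm wide between 12 mm high ribs and 158 mm long between the sill and a 12 mm stop
- rack1_mid (a point): loose white vial rack, 220 g, 150 long (x) x 40 (y): block 40 high, capped vials to 54, and across its middle an upright grey grip plate 16 thick along x, 36 wide along y, top 94 above the underside, free on all sides above the caps. Point: the rack's centre, 47 above its underside; z up. Same either way round. None if absent. Sizes in mm
- rack2_mid (a point): loose white vial rack, 220 g, 150 long (x) x 40 (y): block 40 high, capped vials to 54, and across its middle an upright grey grip plate 16 thick along x, 36 wide along y, top 94 above the underside, free on all sides above the caps. Point: the rack's centre, 47 above its underside; z up. Same either way round. None if absent. Sizes in mm
- rack3_mid (a point): loose white vial rack, 220 g, 150 long (x) x 40 (y): block 40 high, capped vials to 54, and across its middle an upright grey grip plate 16 thick along x, 36 wide along y, top 94 above the underside, free on all sides above the caps. Point: the rack's centre, 47 above its underside; z up. Same either way round. None if absent. Sizes in mm
- rack4_mid (a point): loose white vial rack, 220 g, 150 long (x) x 40 (y): block 40 high, capped vials to 54, and across its middle an upright grey grip plate 16 thick along x, 36 wide along y, top 94 above the underside, free on all sides above the caps. Point: the rack's centre, 47 above its underside; z up. Same either way round. None if absent. Sizes in mm
- bottle: bystander: amber bottle, 66 mm across, 140 high; origin under its centre
- mouse: bystander: computer mouse, 110 x 60 x 34 mm; origin under its centre
- capbox: bystander: small carton, 100 x 70 x 45 mm; origin under its centre
- beaker: bystander: glass beaker, 70 mm across, 90 high; origin under its centre

How it is judged:
By the outcome, as a careful person would: the job done as asked, in the order asked, and still so for the second after the job is handed in, with the robot touching nothing.
Of rack1, rack2, rack3, rack4 only 2 to 4 are there at a start; the rules pass over those that are not, and their reading is None.
At some moment in a run one of rack1, rack2, rack3, rack4 may be knocked a few centimetres aside while the robot is not near it.
It also fails if it takes over 210 s, if anything falls off the work surface, if the arm or the gripper's body presses on something with over 40 N, if the wrist force passes 120 N, or if a joint passes its speed limit or range.

## Robot

A 6-joint arm with a two-finger parallel gripper is mounted at the origin on the work surface. World frame = base frame: x ahead of the robot, y to its left, z up, the work surface at z = 0. Lengths are in mm, angles in rad, forces in N, time in s.
With the tool pointing down it reaches from about 325 to 850 mm from the base axis. Payload 4.4 kg.
Tool frame: the origin (TCP) lies on the centre line of the jaws, within the pads' length; the fingertips stand env.tips_ahead ahead of it and the grasp point (between the pads) lies 5 mm behind it (env.tips_ahead is the distance from the TCP to the fingertips, in mm); y points along the fingers, z is the direction in which the jaws open and shut, and the axes are right-handed (so a half turn about y gives the same grasp; the last joint's range is limited). The gripper opens to 94 mm and grips with 3 to 60 N. Pads are 16 mm wide; open, the fingers measure 119 mm over their backs; the gripper's body (75 mm by 177 mm) begins 78 mm behind the grasp point.
Start: joints at [1.081, 0.207, 1.542, -0, 1.393, -0.15], TCP at [191.656, 542.121, 196.047] pointing down, gripper open.
Joint ranges: [-2.73, 2.73], [-0.86, 2.22], [0.23, 2.46], [-1.11, 4.25], [0.08, 2.63], [-2.82, 2.82]. Speed limits (rad/s): [2.79, 2.79, 3.14, 3.14, 3.14, 3.14].

## Interface

Orientations are given as a rotation vector (axis times angle).
In Python, from rig import env, read_camera gives the robot as it stands.
- The arm moves only by the tool send_rows, never from a script. Its argument "rows" is a list of rows, each a list of 3 entries, a list of its own where there are three numbers: the shift along the tool's x, y, z in m, then the turn about the tool's y in degrees, then the opening in per cent of the stroke, from 0 (shut) to 100 (fully open). In form: [[[tx, ty, tz], yaw, fingers], ...]. A call has 1 to 12 rows; each row shifts and turns the pose as measured when the row begins, along the tool's axes as they then stand; what a row does not reach is not made up. A row lasts 1/12 s, in which the tool goes at most 41.7 mm and 7.16 degrees, less where a joint would pass 70% of its speed; a pose out of reach is approached as far as the arm can. A call with a gripper value outside its range is refused whole. The fingers move at their own pace and stop on an object; "grip_force" is the grip in N (left out, the last holds). Time passes only in rows, so rows that do not move let the fingers close. It gives the time, the measured TCP pose, the force and the opening at its end, in the units of the state.
- env.read_state(): the state, without advancing time (a new reading comes with each control period).
- read_camera(name): name is "scene" or "top"; returns a dict with "color" (480x640x3 uint8, blue, green, red), "mtx" (3x3 intrinsics, pixels), "cam_to_world" (4x4, takes a point from camera to world coordinates). Camera axes: x right, y down, z forward; pixel columns grow to the right and rows downward; lengths in mm; the calibration is good to about 2 mm. A picture is of the moment at which its call begins. There is no depth.
- env.hand_in(): hands the job in, once; it reports no verdict.
The state is a dict: "t": time; "joint_pos": joint angles; "qd": joint speeds; "effort": joint torques, N m; "ee_pos": TCP position; "tcp_rot": TCP orientation; "contact_force": force on the tool from outside, world axes, zero at the start; "moment": the same for the moment, N m; "gripper_width": finger opening in mm.
Only numpy, scipy, OpenCV 4.12 (cv2) and the standard library are available. Lean on these libraries where they do the work, as an engineer would, in place of code of your own. Each camera call takes 0.05 s, during which the arm holds its last target.

## Working session

There is one attempt and no reset: what is moved stays moved. The work goes in short steps, Python scripts to look and compute and a tool call to move; the robot and the scene stay as the last step left them, time stands still between calls to the robot, and variables do not carry over. Pictures are saved under pics/ and viewed, and the job is handed in when it is done.

Besides the shell and the picture viewer there is one more tool, called after "Emit:" as a command line: name --argument value ..., lists and objects as JSON in quotes. send_rows: Moves the arm, as the interface text tells. Its arguments: {"type":"object","properties":{"rows":{"type":"array"},"grip_force":{"type":"number"}},"required":["rows"]}

```bash
ls; mkdir -p pics; python3 - <<'E'
from rig import env, read_camera
import cv2,numpy as np
s=env.read_state()
for k in s: print(k,np.round(s[k],3))
print(env.tips_ahead)
for n in ("scene","top"):
    c=read_camera(n); cv2.imwrite(f"pics/{n}0.png",c["color"]); print(n,np.round(c["mtx"],1).tolist(),np.round(c["cam_to_world"],4).tolist())
E
```

```text
pics
t 0.0
joint_pos [ 1.081  0.207  1.543 -0.     1.393 -0.151]
qd [ 0.001  0.     0.     0.002 -0.001 -0.   ]
effort [-0.0000e+00 -3.7089e+01 -2.8141e+01  7.0000e-02  3.7000e-02 -0.0000e+00]
ee_pos [191.272 541.388 194.909]
tcp_rot [-1.556  0.267 -0.266]
contact_force [-1.37  -0.591 -0.429]
moment [ 0.018  0.029 -0.017]
gripper_width 93.615
14.0
scene [[585.2, 0.0, 323.6], [0.0, 585.2, 239.3], [0.0, 0.0, 1.0]] [[-0.9901, 0.1343, -0.0399, 633.7483], [0.14, 0.9379, -0.3174, 521.8062], [-0.0052, -0.3199, -0.9474, 1561.5744], [0.0, 0.0, 0.0, 1.0]]
top [[620.1, 0.0, 315.0], [0.0, 620.1, 243.0], [0.0, 0.0, 1.0]] [[-0.0104, -0.9882, 0.1527, 328.0771], [-0.9999, 0.0108, 0.0018, 36.3674], [-0.0034, -0.1527, -0.9883, 1842.3724], [0.0, 0.0, 0.0, 1.0]]
```

The top view shows three racks (about 390,268; 420,282; 449,266), the sampler with its tab at about (263,302), and the bystanders. I'll enlarge these areas.

```bash
cat > h.py <<'E'
import numpy as np,cv2
from rig import env, read_camera
from scipy.spatial.transform import Rotation as R
def proj(c,P):
    M=np.linalg.inv(c["cam_to_world"]); p=(np.atleast_2d(P)@M[:3,:3].T)+M[:3,3]
    q=p@np.array(c["mtx"]).T; return q[:,:2]/q[:,2:]
def back(c,uv,z):
    T=np.array(c["cam_to_world"]); d=T[:3,:3]@np.linalg.inv(c["mtx"])@np.array([uv[0],uv[1],1.]); o=T[:3,3]
    return o+d*(z-o[2])/d[2]
def crop(c,u0,v0,w,h,f,name):
    im=cv2.resize(c["color"][v0:v0+h,u0:u0+w],None,fx=f,fy=f,interpolation=cv2.INTER_CUBIC); cv2.imwrite(f"pics/{name}.png",im)
E
python3 - <<'E'
from h import *
c=read_camera("top"); crop(c,165,125,170,195,3,"t1"); crop(c,370,230,100,90,6,"t2")
c=read_camera("scene"); crop(c,185,210,230,200,3,"s1"); crop(c,285,100,100,100,6,"s2")
E
```

```text
(no output)
```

Rack top-face corners are readable in both views. I'll triangulate racks from them and fit the sampler by its silhouette in both views.

```bash
cat > fit.py <<'E'
from h import *
from scipy.optimize import least_squares
ct=read_camera("top"); cs=read_camera("scene")
T={'A':[(72,80),(155,72),(195,385),(103,390)],'B':[(252,160),(335,157),(360,470),(270,472)],'C':[(432,67),(518,65),(526,377),(438,378)]}
S={'C':[(45,108),(355,73),(368,157),(58,187)],'B':[(160,262),(470,210),(487,297),(177,338)],'A':[(97,437),(410,370),(430,457),(117,517)]}
for k in 'ABC':
    for c,D,o in((ct,T,(370,230)),(cs,S,(285,100))):
        P=np.array([back(c,np.array(p)/6+o,40) for p in D[k]])
        m=P.mean(0)
        # yaw of long axis
        e=[P[i]-P[(i+1)%4] for i in range(4)]; l=[np.linalg.norm(x) for x in e]
        i=np.argmax(l); d=e[i]-e[(i+2)%4]; a=np.degrees(np.arctan2(d[1],d[0]))
        print(k,np.round(m[:2],1),np.round(a%180,1),np.round(l,0))
def mask(c,box):
    g=c["color"].max(2); m=np.zeros_like(g); u0,v0,u1,v1=box
    m[v0:v1,u0:u1]=(g[v0:v1,u0:u1]>90)*255
    n,l,st,_=cv2.connectedComponentsWithStats(m); i=1+np.argmax(st[1:,4]); m=(l==i).astype(np.uint8)
    k=max(cv2.findContours(m,cv2.RETR_EXTERNAL,cv2.CHAIN_APPROX_NONE)[0],key=cv2.contourArea)
    return cv2.convexHull(k) , k
def model():
    P=[]
    a=np.linspace(-np.arcsin(80/232),np.pi+np.arcsin(80/232),80)
    for y in(-164,164):
        P+= [[232*np.cos(t),y,80+232*np.sin(t)] for t in a]
    return np.array(P)
M=model()
def world(p,P):
    c,s=np.cos(p[2]),np.sin(p[2]); return P@np.array([[c,-s,0],[s,c,0],[0,0,1]]).T+[p[0],p[1],0]
obs=[(ct,mask(ct,(168,128,335,320))[1]),(cs,mask(cs,(192,215,410,410))[1])]
def res(p,split=False):
    r=[]
    for c,k in obs:
        h=cv2.convexHull(proj(c,world(p,M)).astype(np.float32))
        x=[cv2.pointPolygonTest(h,(float(q[0][0]),float(q[0][1])),True) for q in k]
        r.append(np.array(x)-0.5)
    return r if split else np.concatenate(r)
s=least_squares(res,[720,150,0.1],loss='soft_l1',f_scale=0.7,x_scale=[10,10,.1],diff_step=1e-3)
print(np.round(s.x,3),[np.round(np.median(abs(x)),2) for x in res(s.x,True)])
for i in(0,1):
    full=obs
    obs=[full[i]]; q=least_squares(res,s.x,loss='soft_l1',f_scale=0.7,x_scale=[10,10,.1],diff_step=1e-3); print(i,np.round(q.x,3)); obs=full
np.save('pose.npy',s.x)
tab=np.array([[-244*np.cos(.07),0,80+244*np.sin(.07)]])
for n,(c,k) in zip(("top","scene"),obs):
    im=cv2.resize(c["color"],None,fx=3,fy=3)
    h=cv2.convexHull(proj(c,world(s.x,M)).astype(np.float32))
    cv2.polylines(im,[(h*3+1).astype(int)],True,(0,0,255),1)
    for P in [tab]+[np.array([[-234,y,76]]) for y in(-164,164)]:
        u=proj(c,world(s.x,P))[0]*3+1; cv2.circle(im,tuple(u.astype(int)),4,(0,255,0),1)
    a=(165,125,335,325) if n=="top" else (185,205,415,405)
    cv2.imwrite(f"pics/fit_{n}.png",im[a[1]*3:a[3]*3,a[0]*3:a[2]*3])
E
python3 fit.py
```

```text
A [ 529.  -184.1] 4.8 [ 41. 154.  45. 152.]
A [ 527.1 -179.9] 4.4 [153.  46. 151.  43.]
B [ 487.6 -266.8] 1.8 [ 41. 152.  43. 152.]
B [ 485.7 -264.2] 1.3 [153.  48. 151.  42.]
C [ 532.1 -353.3] 178.8 [ 42. 153.  43. 152.]
C [ 530.8 -351.1] 178.6 [154.  47. 152.  44.]
[6.68145e+02 2.21713e+02 1.42000e-01] [np.float64(1.58), np.float64(1.11)]
0 [6.69006e+02 2.21829e+02 1.35000e-01]
1 [6.67565e+02 2.21377e+02 1.50000e-01]
```

The fits agree between views: sampler at (668, 222) with yaw 0.142 rad, racks within 3 mm, and the projected tab point sits on the black tab. Next is the move helper.

```bash
cat >> h.py <<'E'
import sys
SP=np.load('pose.npy')
def sw(p):  # sampler -> world
    c,s=np.cos(SP[2]),np.sin(SP[2]); return np.array([SP[0]+c*p[0]-s*p[1],SP[1]+s*p[0]+c*p[1],p[2]])
def ws(p):
    c,s=np.cos(SP[2]),np.sin(SP[2]); d=np.array(p[:2])-SP[:2]; return np.array([c*d[0]+s*d[1],-s*d[0]+c*d[1],p[2]])
def st():
    s=env.read_state(); Q=R.from_rotvec(s["tcp_rot"]).as_matrix(); return s,np.array(s["ee_pos"]),Q
def rep():
    s,p,Q=st(); jz=np.degrees(np.arctan2(Q[1,2],Q[0,2]))
    print("t%.2f"%s["t"],"tcp",np.round(p,1),"samp",np.round(ws(p),1),"jaw dir deg %.1f"%jz,"down %.3f"%-Q[2,1],"F",np.round(s["contact_force"],1),"w %.1f"%s["gripper_width"],"q",np.round(s["joint_pos"],2))
def to(P,jaw=None):
    """shift in tool axes (mm) to reach world P, yaw deg about tool y to bring jaw axis to given world deg (mod 180)"""
    s,p,Q=st(); d=Q.T@(np.array(P)-p)
    y=0
    if jaw is not None:
        jz=np.degrees(np.arctan2(Q[1,2],Q[0,2])); y=-((jaw-jz+90)%180-90)
    print("to",np.round(P,1),"shift",np.round(d,1),"yaw %.1f"%y,"rows>=%.1f"%max(np.abs(d).max()/40,abs(y)/7))
    return d,y
def path(Ps):
    s,p,Q=st(); prev=p
    for P in Ps:
        print(np.round((Q.T@(np.array(P)-prev))/1000,4).tolist()); prev=np.array(P)
E
python3 - <<'E'
from h import *
rep(); s,p,Q=st(); print(np.round(Q,3)); print("tab",sw([-244*np.cos(.07),0,97]))
to(sw([-243.5,0,185]),np.degrees(SP[2])+90)
E
```

```text
t0.30 tcp [191.5 541.9 195.7] samp [-426.5  384.4  195.7] jaw dir deg 70.5 down 1.000 F [ 1.   0.3 -1.4] w 94.2 q [ 1.08  0.21  1.54  0.    1.39 -0.15]
[[ 0.943 -0.     0.333]
 [-0.333 -0.001  0.943]
 [-0.    -1.    -0.001]]
tab [427.19422936 187.25616825  97.        ]
to [427.1 187.2 185. ] shift [ 340.3   10.8 -255.8] yaw -27.6 rows>=8.5
```

Emit:
send_rows --rows '[[[0.028,0.001,-0.021],0,100],[[0.028,0.001,-0.021],0,100],[[0.028,0.001,-0.021],0,100],[[0.028,0.001,-0.021],0,100],[[0.028,0.001,-0.021],0,100],[[0.028,0.001,-0.021],0,100],[[0.028,0.001,-0.021],0,100],[[0,0,0],-7,100],[[0,0,0],-7,100],[[0,0,0],-7,100],[[0,0,0],-6.6,100]]'

```text
t: 1.22
ee_pos: [333.7, 328.9, 187.7]
tcp_rot: [-1.566, -0.129, 0.126]
contact_force: [-0.2, 0.9, 0.6]
gripper_width: 94.0
```

```bash
python3 - <<'E'
from h import *
rep(); to(sw([-243.5,0,185]),np.degrees(SP[2])+90)
E
```

```text
t1.22 tcp [333.7 328.9 187.7] samp [-315.9  153.4  187.7] jaw dir deg 99.3 down 1.000 F [-0.2  0.9  0.6] w 94.0 q [ 0.59 -0.02  1.8  -0.    1.35 -1.14]
to [427.1 187.2 185. ] shift [  69.3    2.7 -154.9] yaw 1.2 rows>=3.9
```

Emit:
send_rows --rows '[[[0.013,0.0005,-0.027],0.6,100],[[0.012,0.0005,-0.027],0.6,100],[[0.012,0.0005,-0.027],0,100],[[0.012,0.0005,-0.027],0,100],[[0.011,0,-0.024],0,100],[[0.009,0,-0.022],0,100],[[0,0,0],0,70]]'

```text
t: 1.8
ee_pos: [428.6, 182.3, 186.3]
tcp_rot: [-1.565, -0.122, 0.115]
contact_force: [0.1, 0.4, -0.5]
gripper_width: 90.6
```

```bash
python3 - <<'E'
from h import *
rep(); to(sw([-243.5,0,97]),np.degrees(SP[2])+90)
c=read_camera("top"); crop(c,200,240,130,90,6,"t3")
E
```

```text
t1.80 tcp [428.6 182.3 186.3] samp [-242.7   -5.1  186.3] jaw dir deg 98.7 down 1.000 F [ 0.1  0.4 -0.5] w 90.6 q [ 0.22 -0.03  1.81  0.    1.35 -1.51]
to [427.1 187.2  97. ] shift [-1.2 89.3  4.9] yaw 0.5 rows>=2.2
```

The arm hides the tab from above, so I'll descend on the fitted numbers and watch the force.

Emit:
send_rows --rows '[[[0,0.018,0.002],0.5,70],[[0,0.018,0.002],0,70],[[-0.001,0.018,0.001],0,70],[[0,0.016,0],0,70],[[0,0.012,0],0,70],[[0,0.005,0],0,70]]'

```text
t: 2.35
ee_pos: [425.9, 195.0, 99.0]
tcp_rot: [-1.559, -0.12, 0.105]
contact_force: [-0.4, -0.8, 0.3]
gripper_width: 65.5
```

```bash
python3 - <<'E'
from h import *
rep(); to(sw([-243.5,0,97]),np.degrees(SP[2])+90)
c=read_camera("scene"); crop(c,340,230,110,100,6,"s3")
E
```

```text
t2.35 tcp [425.9 195.   99. ] samp [-243.6    7.8   99. ] jaw dir deg 98.2 down 1.000 F [-0.4 -0.8  0.3] w 65.5 q [ 0.24  0.08  1.9   0.01  1.15 -1.48]
to [427.1 187.2  97. ] shift [ 0.1  2.  -7.8] yaw 0.1 rows>=0.2
```

Emit:
send_rows --rows '[[[0,0.001,-0.005],0,60],[[0,0.001,-0.002],0,50],[[0,0,0],0,40],[[0,0,0],0,30],[[0,0,0],0,20],[[0,0,0],0,15],[[0,0,0],0,15]]' --grip_force 12

```text
t: 2.98
ee_pos: [428.3, 189.5, 100.1]
tcp_rot: [-1.557, -0.125, 0.103]
contact_force: [-0.8, 0.5, -0.1]
gripper_width: 22.5
```

```bash
python3 - <<'E'
from h import *
rep(); to(sw([-243.5,0,97]),np.degrees(SP[2])+90)
E
```

```text
t2.98 tcp [428.3 189.5 100.1] samp [-242.     2.1  100.1] jaw dir deg 98.3 down 1.000 F [-0.8  0.5 -0.1] w 22.5 q [ 0.23  0.07  1.91  0.01  1.15 -1.49]
to [427.1 187.2  97. ] shift [-1.6  3.  -2.1] yaw 0.2 rows>=0.1
```

Emit:
send_rows --rows '[[[0,0,0],0,10],[[0,0,0],0,10],[[0,0,0],0,10],[[0,0,0],0,10]]' --grip_force 15

```text
t: 3.32
ee_pos: [429.0, 189.6, 100.8]
tcp_rot: [-1.557, -0.126, 0.101]
contact_force: [0.4, -0.4, 0.3]
gripper_width: 9.2
```

```bash
python3 - <<'E'
from h import *
rep()
c=read_camera("scene"); crop(c,340,230,110,100,6,"s4")
E
```

```text
t3.32 tcp [429.  189.6 100.8] samp [-241.3    2.1  100.8] jaw dir deg 98.3 down 1.000 F [ 0.4 -0.4  0.3] w 9.2 q [ 0.22  0.07  1.91  0.01  1.15 -1.49]
```

```bash
python3 - <<'E'
from h import *
ct=read_camera("top"); cs=read_camera("scene")
def ray(c,uv):
    a=back(c,uv,0); o=np.array(c["cam_to_world"])[:3,3]; d=a-o; return o,d/np.linalg.norm(d)
o1,d1=ray(ct,(264,308.3)); o2,d2=ray(cs,(395,288.7))
A=np.stack([d1,-d2],1); x=np.linalg.lstsq(A,o2-o1,rcond=None)[0]; p,q=o1+x[0]*d1,o2+x[1]*d2
print(p,q,ws((p+q)/2))
s,tp,Q=st()
for c,n in((ct,"top"),(cs,"scene")): 
    print(n,proj(c,[tp,tp+Q[:,1]*14,sw([-244,0,97]),sw([-257,0,98]),sw([-220,0,96])]).round(1).tolist())
crop(ct,200,240,130,90,6,"t5")
i0=cv2.imread("pics/scene0.png")[230:330,340:450]; cv2.imwrite("pics/s5.png",cv2.resize(i0,None,fx=6,fy=6,interpolation=cv2.INTER_CUBIC))
E
```

```text
[414.46375911 184.84727369  92.29405171] [408.76106252 188.55242998  92.32690971] [-258.90609663    1.65508739   92.31048071]
top [[262.1, 303.0], [262.4, 303.2], [263.0, 303.9], [263.7, 308.5], [261.9, 295.4]]
scene [[387.7, 289.4], [387.1, 290.8], [388.3, 288.7], [393.1, 287.2], [379.3, 291.3]]
```

```bash
python3 - <<'E'
from h import *
c=read_camera("scene")
im=c["color"][265:315,360:420].astype(float); im=np.clip(255*(im/255)**0.5*1.3-30,0,255).astype(np.uint8)
cv2.imwrite("pics/s6.png",cv2.resize(im,None,fx=12,fy=12,interpolation=cv2.INTER_CUBIC))
c=read_camera("top")
im=c["color"][280:325,235:295].astype(float); im=np.clip(255*(im/255)**0.5*1.3-30,0,255).astype(np.uint8)
cv2.imwrite("pics/t6.png",cv2.resize(im,None,fx=12,fy=12,interpolation=cv2.INTER_CUBIC))
E
```

```text
(no output)
```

The jaws reached the commanded 9 mm with no contact, so the tab isn't between the pads; they are probably just above it. I'll reopen, go lower and a little further out, and retry.

Emit:
send_rows --rows '[[[0,0,0],0,70],[[0,0,0],0,70],[[-0.003,0,0],0,70],[[-0.003,0,-0.001],0,70],[[0,0,0],0,70],[[0,0,0],0,70],[[0,0.005,0],0,70],[[0,0.005,0],0,70],[[0,0,0],0,70]]'

```text
t: 4.32
ee_pos: [422.5, 187.6, 89.8]
tcp_rot: [-1.557, -0.126, 0.101]
contact_force: [0.4, -0.1, 0.8]
gripper_width: 64.4
```

```bash
python3 - <<'E'
from h import *
rep()
c=read_camera("scene")
im=c["color"][265:315,360:420].astype(float); im=np.clip(255*(im/255)**0.5*1.3-30,0,255).astype(np.uint8)
cv2.imwrite("pics/s7.png",cv2.resize(im,None,fx=12,fy=12,interpolation=cv2.INTER_CUBIC))
E
```

```text
t4.32 tcp [422.5 187.6  89.8] samp [-248.     1.    89.8] jaw dir deg 98.3 down 1.000 F [ 0.4 -0.1  0.8] w 64.4 q [ 0.22  0.07  1.93  0.01  1.12 -1.5 ]
```

Emit:
send_rows --rows '[[[0,0,0],0,50],[[0,0,0],0,40],[[0,0,0],0,30],[[0,0,0],0,25],[[0,0,0],0,20],[[0,0,0],0,15],[[0,0,0],0,15],[[0,0,0],0,15]]' --grip_force 12

```text
t: 5.03
ee_pos: [423.1, 186.0, 89.8]
tcp_rot: [-1.56, -0.127, 0.102]
contact_force: [0.1, 1.8, 0.2]
gripper_width: 25.8
```

```bash
python3 - <<'E'
from h import *
rep()
E
```

```text
t5.03 tcp [423.1 186.   89.8] samp [-247.6   -0.6   89.8] jaw dir deg 98.4 down 1.000 F [0.1 1.8 0.2] w 25.8 q [ 0.22  0.07  1.93  0.01  1.12 -1.5 ]
```

Gripped: 25.8 mm wide, matching the 26 mm tab. Now I'll follow the arc in short calls.

```bash
cat >> h.py <<'E'
def arc(dth,n,r=248,off=5,th=None):
    s,p,Q=st(); q=ws(p)+[0,0,off]; x,z=q[0],q[2]-80; t=np.arctan2(z,-x); rr=np.hypot(x,z)
    print("theta %.3f r %.1f y %.1f F %s w %.1f"%(t,rr,q[1],np.round(s["contact_force"],1),s["gripper_width"]))
    px,pz=x,z; out=[]
    for i in range(1,n+1):
        a=t+dth*i; k=rr+(r-rr)*min(1,i/3)
        nx,nz=-k*np.cos(a),k*np.sin(a); out.append([round((nx-px)/1000,4),round(-(nz-pz)/1000,4)]); px,pz=nx,nz
    print(out)
E
python3 - <<'E'
from h import *
arc(.05,6)
E
```

```text
theta 0.060 r 248.1 y -0.6 F [0.1 1.8 0.2] w 25.8
[[np.float64(0.0011), np.float64(-0.0124)], [np.float64(0.0017), np.float64(-0.0123)], [np.float64(0.0023), np.float64(-0.0122)], [np.float64(0.0029), np.float64(-0.0121)], [np.float64(0.0035), np.float64(-0.0119)], [np.float64(0.0041), np.float64(-0.0117)]]
```

Emit:
send_rows --rows '[[[0,0,0],0,10],[[0.001,-0.012,0],0,10],[[0.002,-0.012,0],0,10],[[0.0025,-0.012,0],0,10],[[0.003,-0.012,0],0,10],[[0.0035,-0.012,0],0,10],[[0.004,-0.012,0],0,10]]' --grip_force 30

```text
t: 5.62
ee_pos: [437.6, 188.3, 158.3]
tcp_rot: [-1.558, -0.126, 0.102]
contact_force: [4.4, 0.8, -7.9]
gripper_width: 25.5
```

```bash
python3 - <<'E'
from h import *
arc(.05,10)
E
```

```text
theta 0.343 r 247.4 y -0.5 F [ 4.4  0.8 -7.9] w 25.5
[[np.float64(0.0043), np.float64(-0.0116)], [np.float64(0.0049), np.float64(-0.0114)], [np.float64(0.0054), np.float64(-0.0111)], [np.float64(0.0061), np.float64(-0.0108)], [np.float64(0.0067), np.float64(-0.0104)], [np.float64(0.0072), np.float64(-0.0101)], [np.float64(0.0077), np.float64(-0.0097)], [np.float64(0.0082), np.float64(-0.0093)], [np.float64(0.0086), np.float64(-0.0089)], [np.float64(0.0091), np.float64(-0.0085)]]
```

Following well, with a force of about 8 N. Continuing.

Emit:
send_rows --rows '[[[0.0045,-0.0115,0],0,10],[[0.005,-0.0115,0],0,10],[[0.0055,-0.011,0],0,10],[[0.006,-0.011,0],0,10],[[0.0065,-0.0105,0],0,10],[[0.007,-0.01,0],0,10],[[0.0075,-0.0095,0],0,10],[[0.008,-0.0095,0],0,10]]'

```text
t: 6.28
ee_pos: [489.2, 195.9, 244.1]
tcp_rot: [-1.556, -0.125, 0.101]
contact_force: [6.0, 1.5, -11.0]
gripper_width: 25.1
```

```bash
python3 - <<'E'
from h import *
arc(.05,10)
E
```

```text
theta 0.752 r 247.5 y -0.2 F [  6.    1.5 -11. ] w 25.1
[[np.float64(0.0086), np.float64(-0.0089)], [np.float64(0.009), np.float64(-0.0085)], [np.float64(0.0094), np.float64(-0.0081)], [np.float64(0.0099), np.float64(-0.0074)], [np.float64(0.0103), np.float64(-0.0069)], [np.float64(0.0106), np.float64(-0.0064)], [np.float64(0.0109), np.float64(-0.0059)], [np.float64(0.0112), np.float64(-0.0053)], [np.float64(0.0114), np.float64(-0.0048)], [np.float64(0.0117), np.float64(-0.0042)]]
```

Emit:
send_rows --rows '[[[0.0085,-0.009,0],0,10],[[0.009,-0.0085,0],0,10],[[0.0095,-0.008,0],0,10],[[0.01,-0.0075,0],0,10],[[0.0105,-0.007,0],0,10],[[0.0105,-0.0065,0],0,10],[[0.011,-0.006,0],0,10],[[0.011,-0.0055,0],0,10]]'

```text
t: 6.95
ee_pos: [565.1, 207.2, 298.7]
tcp_rot: [-1.556, -0.107, 0.121]
contact_force: [1.4, -0.2, -6.2]
gripper_width: 25.3
```

```bash
python3 - <<'E'
from h import *
arc(.05,11)
E
```

```text
theta 1.135 r 246.7 y 0.2 F [ 1.4 -0.2 -6.2] w 25.3
[[np.float64(0.0111), np.float64(-0.0053)], [np.float64(0.0114), np.float64(-0.0048)], [np.float64(0.0117), np.float64(-0.0042)], [np.float64(0.012), np.float64(-0.0032)], [np.float64(0.0121), np.float64(-0.0026)], [np.float64(0.0122), np.float64(-0.002)], [np.float64(0.0123), np.float64(-0.0014)], [np.float64(0.0124), np.float64(-0.0007)], [np.float64(0.0124), np.float64(-0.0001)], [np.float64(0.0124), np.float64(0.0005)], [np.float64(0.0123), np.float64(0.0011)]]
```

Emit:
send_rows --rows '[[[0.011,-0.0055,0],0,10],[[0.0115,-0.005,0],0,10],[[0.0115,-0.0045,0],0,10],[[0.012,-0.0035,0],0,10],[[0.012,-0.003,0],0,10],[[0.012,-0.0025,0],0,10],[[0.0125,-0.0015,0],0,10],[[0.0125,-0.001,0],0,10]]'

```text
t: 7.62
ee_pos: [656.0, 220.7, 320.9]
tcp_rot: [-1.558, -0.085, 0.144]
contact_force: [0.3, -0.1, -2.7]
gripper_width: 24.7
```

```bash
python3 - <<'E'
from h import *
arc(.05,4)
E
```

```text
theta 1.521 r 246.2 y 0.7 F [ 0.3 -0.1 -2.7] w 24.7
[[np.float64(0.0123), np.float64(-0.0009)], [np.float64(0.0124), np.float64(-0.0003)], [np.float64(0.0124), np.float64(0.0004)], [np.float64(0.0123), np.float64(0.0016)]]
```

Emit:
send_rows --rows '[[[0.0125,-0.0005,0],0,10],[[0.0125,0,0],0,10],[[0.011,0.0005,0],0,10],[[0.006,0.001,0],0,10],[[0,0,0],0,10]]'

```text
t: 8.03
ee_pos: [696.5, 226.7, 319.6]
tcp_rot: [-1.559, -0.075, 0.155]
contact_force: [0.9, -0.1, -3.1]
gripper_width: 25.3
```

```bash
python3 - <<'E'
from h import *
arc(.05,4); rep()
E
```

```text
theta 1.688 r 246.3 y 1.0 F [ 0.9 -0.1 -3.1] w 25.3
[[np.float64(0.0123), np.float64(0.0012)], [np.float64(0.0122), np.float64(0.0018)], [np.float64(0.0122), np.float64(0.0024)], [np.float64(0.0119), np.float64(0.0036)]]
t8.03 tcp [696.5 226.7 319.6] samp [ 28.7   1.  319.6] jaw dir deg 98.4 down 0.999 F [ 0.9 -0.1 -3.1] w 25.3 q [ 0.19  0.54  0.84  0.01  1.8  -1.52]
```

Emit:
send_rows --rows '[[[0.006,0.001,0],0,10],[[0.004,0,0],0,10],[[0,0,0],0,10]]'

```text
t: 8.28
ee_pos: [695.9, 226.6, 319.6]
tcp_rot: [-1.562, -0.055, 0.177]
contact_force: [4.2, -0.1, -4.2]
gripper_width: 25.1
```

```bash
python3 - <<'E'
from h import *
rep(); s,p,Q=st(); print(Q.round(3))
c=read_camera("top"); crop(c,150,120,200,200,4,"t8")
c=read_camera("scene"); crop(c,185,200,240,210,3,"s8")
E
```

```text
t8.28 tcp [695.9 226.6 319.6] samp [ 28.2   0.9 319.6] jaw dir deg 98.4 down 0.997 F [ 4.2 -0.1 -4.2] w 25.1 q [ 0.19  0.57  0.81  0.01  1.84 -1.52]
[[ 0.986 -0.078 -0.147]
 [ 0.147 -0.001  0.989]
 [-0.077 -0.997  0.01 ]]
```

The cover is at its open stop. The tool picked up about 4.5° of tilt from pressing on the stop, so I'll release and see whether it stays.

Emit:
send_rows --rows '[[[0,0,0],0,50],[[0,0,0],0,60],[[0,0,0],0,60],[[0,0,0],0,60]]'

```text
t: 8.72
ee_pos: [696.3, 227.2, 321.9]
tcp_rot: [-1.561, -0.059, 0.173]
contact_force: [1.1, 0.5, 0.5]
gripper_width: 48.4
```

```bash
python3 - <<'E'
from h import *
rep(); s,p,Q=st(); print(Q.round(3))
E
```

```text
t8.72 tcp [696.3 227.2 321.9] samp [ 28.6   1.5 321.9] jaw dir deg 98.5 down 0.997 F [1.1 0.5 0.5] w 48.4 q [ 0.19  0.56  0.81  0.01  1.84 -1.52]
[[ 0.986 -0.073 -0.147]
 [ 0.148  0.     0.989]
 [-0.072 -0.997  0.011]]
```

The tilt stays. I can square the tool later by gripping the fixed sill once the bar is out. A tilt about the sampler's y is harmless for gripping the bar block along y. I'll go up and over to the bar.

```bash
python3 - <<'E'
from h import *
path([sw([28.6,1,375]),sw([-182.5,0,260]),sw([-182.5,0,170])])
E
```

```text
[-0.0039, -0.0529, 0.0001]
[-0.2023, 0.1299, -0.0011]
[0.0065, 0.0898, -0.001]
```

Emit:
send_rows --rows '[[[-0.001,-0.018,0],0,65],[[-0.001,-0.018,0],0,65],[[-0.001,-0.018,0],0,65],[[-0.025,0.01,0],0,65],[[-0.029,0.018,0],0,65],[[-0.029,0.018,0],0,65],[[-0.029,0.018,0],0,65],[[-0.029,0.018,0],0,65],[[-0.029,0.018,0],0,65],[[-0.025,0.018,0],0,65],[[-0.01,0.01,0],0,65],[[0,0,0],0,65]]'

```text
t: 9.72
ee_pos: [481.6, 196.5, 261.2]
tcp_rot: [-1.558, -0.07, 0.162]
contact_force: [-0.4, -0.6, -0.8]
gripper_width: 61.5
```

```bash
python3 - <<'E'
from h import *
rep(); path([sw([-182.5,0,160]),sw([-182.5,0,124])])
c=read_camera("top"); crop(c,150,120,200,200,4,"t9")
c=read_camera("scene"); crop(c,185,200,240,210,3,"s9")
E
```

```text
t9.72 tcp [481.6 196.5 261.2] samp [-188.2    1.5  261.2] jaw dir deg 98.5 down 0.998 F [-0.4 -0.6 -0.8] w 61.5 q [ 0.21  0.09  1.55  0.02  1.57 -1.51]
[0.0115, 0.1007, -0.0029]
[0.0021, 0.0359, -0.0005]
```

The cover stays open and its tab is visible in both views. I'll overlay the model on the now-visible interior to check the sampler pose.

```bash
cat > ov.py <<'E'
from h import *
def ov(n,a,f,name):
    c=read_camera(n); u0,v0,w,h=a
    im=cv2.resize(c["color"][v0:v0+h,u0:u0+w],None,fx=f,fy=f,interpolation=cv2.INTER_CUBIC)
    def L(p,q,col):
        P=((proj(c,[sw(p),sw(q)])-[u0,v0]+.5)*f-.5).round().astype(int); cv2.line(im,tuple(map(int,P[0])),tuple(map(int,P[1])),col,1,cv2.LINE_AA)
    for y in(-112,-56,0,56,112): L([-193,y,67],[-35,y,67],(0,0,255))
    L([-234,-150,76],[-234,150,76],(0,160,0)); L([-193,-150,76],[-193,150,76],(0,160,0))
    L([5,-150,180],[5,150,180],(255,0,255))
    for x in(-191.5,-173.5): L([x,-142,109],[x,142,109],(255,0,0))
    t=1.67
    for r in(220,257):
        for dy in(-13,13): 
            pass
    for dy in(-13,13): L([-220*np.cos(t),dy,80+220*np.sin(t)],[-257*np.cos(t),dy,80+257*np.sin(t)],(0,200,255))
    cv2.imwrite(f"pics/{name}.png",im)
if __name__=="__main__":
    ov("top",(165,125,170,195),4,"ovt_"+sys.argv[1]); ov("scene",(190,205,215,200),3.7,"ovs_"+sys.argv[1])
E
python3 ov.py 1
python3 - <<'E'
from h import *
c=read_camera("scene")
for z in(139,109):
  print(z,[((proj(c,sw([x,y,z]))[0]-[185,200]+.5)*3-.5).round().tolist() for x,y in((-190.5,-16),(-174.5,-16),(-174.5,16),(-190.5,16))])
print([((proj(c,sw([x,y,109]))[0]-[185,200]+.5)*3-.5).round().tolist() for x,y in((-191.5,-142),(-173.5,-142),(-173.5,142),(-191.5,142))])
E
python3 - <<'E'
import cv2
im=cv2.imread('pics/s8.png')[180:460,480:680]; cv2.imwrite('pics/s8b.png',cv2.resize(im,None,fx=2.1,fy=2.1,interpolation=cv2.INTER_CUBIC))
E
```

```text
139 [[549.0, 255.0], [530.0, 260.0], [542.0, 296.0], [560.0, 291.0]]
109 [[546.0, 263.0], [528.0, 268.0], [540.0, 304.0], [558.0, 299.0]]
[[504.0, 128.0], [484.0, 133.0], [585.0, 449.0], [606.0, 443.0]]
```

The overlay agrees within about 1 mm on block, bar and ribs. Descending onto the bar block.

Emit:
send_rows --rows '[[[0.003,0.02,-0.001],0,65],[[0.003,0.024,-0.001],0,65],[[0.002,0.024,0],0,65],[[0.002,0.022,0],0,65],[[0.001,0.015,0],0,65],[[0,0.01,0],0,65],[[0,0,0],0,65]]'

```text
t: 10.55
ee_pos: [508.4, 199.3, 152.4]
tcp_rot: [-1.555, -0.089, 0.138]
contact_force: [0.1, -0.1, -0.5]
gripper_width: 61.3
```

```bash
python3 - <<'E'
from h import *
rep(); path([sw([-181.5,0,124])])
E
```

```text
t10.55 tcp [508.4 199.3 152.4] samp [-161.3    0.5  152.4] jaw dir deg 98.3 down 0.999 F [ 0.1 -0.1 -0.5] w 61.3 q [ 0.2   0.2   1.64  0.02  1.33 -1.52]
[-0.0194, 0.029, -0.0008]
```

Emit:
send_rows --rows '[[[-0.005,0,0],0,65],[[-0.007,0,0],0,65],[[-0.006,0,0],0,65],[[-0.002,0,0],0,65],[[0,0,0],0,65]]'

```text
t: 10.97
ee_pos: [490.7, 196.8, 157.2]
tcp_rot: [-1.554, -0.094, 0.132]
contact_force: [-0.6, 0.5, -0.3]
gripper_width: 61.1
```

```bash
python3 - <<'E'
from h import *
rep(); path([sw([-181.5,0,124])])
E
```

```text
t10.97 tcp [490.7 196.8 157.2] samp [-179.2    0.4  157.2] jaw dir deg 98.3 down 1.000 F [-0.6  0.5 -0.3] w 61.1 q [ 0.21  0.16  1.68  0.02  1.32 -1.51]
[-0.0015, 0.0332, -0.0009]
```

Emit:
send_rows --rows '[[[0,0.008,0],0,65],[[-0.001,0.009,0],0,65],[[-0.001,0.009,0],0,65],[[0,0.005,0],0,65],[[0,0.002,0],0,65],[[0,0,0],0,65]]'

```text
t: 11.47
ee_pos: [488.1, 197.1, 122.5]
tcp_rot: [-1.554, -0.097, 0.13]
contact_force: [0.1, 0.1, 0.3]
gripper_width: 61.2
```

```bash
python3 - <<'E'
from h import *
rep(); path([sw([-181.5,0,124])])
E
```

```text
t11.47 tcp [488.1 197.1 122.5] samp [-181.7    1.2  122.5] jaw dir deg 98.3 down 1.000 F [0.1 0.1 0.3] w 61.2 q [ 0.21  0.19  1.72  0.02  1.25 -1.51]
[0.0002, -0.0016, -0.0011]
```

Emit:
send_rows --rows '[[[0,0,0],0,45],[[0,0,0],0,35],[[0,0,0],0,25],[[0,0,0],0,20],[[0,0,0],0,20],[[0,0,0],0,20]]' --grip_force 25

```text
t: 11.97
ee_pos: [488.4, 197.0, 122.0]
tcp_rot: [-1.554, -0.097, 0.13]
contact_force: [-0.3, 0.2, -1.7]
gripper_width: 31.7
```

```bash
python3 - <<'E'
from h import *
rep()
E
```

```text
t11.97 tcp [488.4 197.  122. ] samp [-181.4    1.   122. ] jaw dir deg 98.3 down 1.000 F [-0.3  0.2 -1.7] w 31.7 q [ 0.21  0.19  1.72  0.02  1.25 -1.51]
```

Block gripped at 31.7 mm. Lifting straight up.

Emit:
send_rows --rows '[[[0,-0.006,0],0,20],[[0,-0.012,0],0,20],[[0,-0.015,0],0,20],[[0,-0.015,0],0,20],[[0,-0.015,0],0,20],[[0,-0.015,0],0,20],[[0,-0.01,0],0,20],[[0,0,0],0,20]]'

```text
t: 12.63
ee_pos: [487.5, 195.4, 212.8]
tcp_rot: [-1.555, -0.091, 0.136]
contact_force: [1.2, -0.6, -1.4]
gripper_width: 31.5
```

```bash
python3 - <<'E'
from h import *
rep(); path([[385,-20,215],[385,-20,60]])
E
```

```text
t12.63 tcp [487.5 195.4 212.8] samp [-182.6   -0.4  212.8] jaw dir deg 98.3 down 1.000 F [ 1.2 -0.6 -1.4] w 31.5 q [ 0.21  0.11  1.62  0.02  1.44 -1.51]
[-0.1326, -0.0015, -0.1984]
[0.0043, 0.1549, -0.0023]
```

Bar ends are still between the cheeks, so I move straight forward first, then sideways.

Emit:
send_rows --rows '[[[-0.012,-0.001,0],0,20],[[-0.018,0,0],0,20],[[-0.018,0,0],0,20],[[-0.018,0,0],0,20],[[-0.018,0,0],0,20],[[-0.015,0,0],0,20],[[-0.005,0,0],0,20],[[0,0,0],0,20]]'

```text
t: 13.3
ee_pos: [378.6, 179.1, 212.4]
tcp_rot: [-1.555, -0.087, 0.139]
contact_force: [1.1, 0.6, -1.3]
gripper_width: 31.9
```

```bash
python3 - <<'E'
from h import *
rep(); path([[380,-10,200],[380,-10,60]])
E
```

```text
t13.30 tcp [378.6 179.1 212.4] samp [-292.7   -1.1  212.4] jaw dir deg 98.2 down 0.999 F [ 1.1  0.6 -1.3] w 31.9 q [ 0.22 -0.13  1.86  0.02  1.45 -1.5 ]
[-0.0254, 0.0105, -0.1876]
[0.0045, 0.1399, -0.002]
```

Emit:
send_rows --rows '[[[-0.003,0.001,-0.016],0,20],[[-0.003,0.001,-0.024],0,20],[[-0.003,0.001,-0.024],0,20],[[-0.003,0.001,-0.024],0,20],[[-0.003,0.001,-0.024],0,20],[[-0.003,0.003,-0.024],0,20],[[-0.003,0.006,-0.02],0,20],[[0,0.012,-0.015],0,20],[[0,0.018,-0.006],0,20],[[0,0.02,0],0,20],[[0,0.02,0],0,20],[[0,0.015,0],0,20]]'

```text
t: 14.3
ee_pos: [395.2, -10.0, 111.2]
tcp_rot: [-1.561, -0.102, 0.123]
contact_force: [0.3, -0.1, -1.5]
gripper_width: 31.6
```

```bash
python3 - <<'E'
from h import *
rep(); s,p,Q=st(); path([[p[0],p[1],60],[p[0],p[1],24]])
E
```

```text
t14.30 tcp [395.2 -10.  111.2] samp [-303.  -190.8  111.2] jaw dir deg 98.2 down 1.000 F [ 0.3 -0.1 -1.5] w 31.6 q [-0.25 -0.08  2.04  0.    1.2  -1.96]
[0.0007, 0.0512, -0.0004]
[0.0005, 0.036, -0.0003]
```

Emit:
send_rows --rows '[[[0,0.012,0],0,20],[[0,0.016,0],0,20],[[0,0.016,0],0,20],[[0,0.014,0],0,20],[[0,0.01,0],0,20],[[0,0.006,0],0,20],[[0,0.002,0],0,20],[[0,0,0],0,20]]'

```text
t: 14.97
ee_pos: [397.0, -11.8, 26.7]
tcp_rot: [-1.559, -0.096, 0.124]
contact_force: [-0.0, 0.2, -2.4]
gripper_width: 31.5
```

```bash
python3 - <<'E'
from h import *
rep()
E
```

```text
t14.97 tcp [397.  -11.8  26.7] samp [-301.4 -192.8   26.7] jaw dir deg 98.0 down 1.000 F [-0.   0.2 -2.4] w 31.5 q [-0.25  0.07  2.09  0.    0.99 -1.96]
```

Emit:
send_rows --rows '[[[0,0.002,0],0,20],[[0,0.002,0],0,20],[[0,0.001,0],0,20],[[0,0,0],0,20]]'

```text
t: 15.3
ee_pos: [399.6, -12.2, 23.4]
tcp_rot: [-1.56, -0.099, 0.121]
contact_force: [-0.0, 0.7, -1.4]
gripper_width: 31.6
```

```bash
python3 - <<'E'
from h import *
rep()
E
```

```text
t15.30 tcp [399.6 -12.2  23.4] samp [-299.  -193.6   23.4] jaw dir deg 98.0 down 1.000 F [-0.   0.7 -1.4] w 31.6 q [-0.25  0.08  2.09  0.    0.98 -1.96]
```

Bar is on the bench (height matches, weight partly off). I'll release and rise.

Emit:
send_rows --rows '[[[0,0,0],0,40],[[0,0,0],0,60],[[0,0,0],0,60],[[0,-0.012,0],0,60],[[0,-0.02,0],0,60],[[0,-0.025,0],0,60],[[0,-0.025,0],0,60],[[0,-0.025,0],0,60],[[0,-0.02,0],0,60],[[0,0,0],0,60]]'

```text
t: 16.13
ee_pos: [402.7, -13.7, 157.9]
tcp_rot: [-1.563, -0.103, 0.117]
contact_force: [0.9, 0.3, -0.0]
gripper_width: 56.3
```

```bash
python3 - <<'E'
from h import *
rep(); s,p,Q=st(); print(Q.round(3))
c=read_camera("top"); cv2.imwrite("pics/t10.png",c["color"])
c=read_camera("scene"); cv2.imwrite("pics/s10.png",c["color"])
E
```

```text
t16.13 tcp [402.7 -13.7 157.9] samp [-296.1 -195.5  157.9] jaw dir deg 98.0 down 1.000 F [ 0.9  0.3 -0. ] w 56.3 q [-0.25 -0.13  1.97  0.    1.31 -1.96]
[[ 0.99  -0.009 -0.14 ]
 [ 0.14   0.005  0.99 ]
 [-0.008 -1.     0.006]]
```

Racks are undisturbed and the tool is back to 0.5° from vertical. Before choosing bays I'll check how high the wide wrist cylinder sits above the TCP relative to the cheeks.

```bash
python3 - <<'E'
from h import *
ct=read_camera("top"); cs=read_camera("scene")
def ray(c,uv):
    a=back(c,uv,0); o=np.array(c["cam_to_world"])[:3,3]; d=a-o; return o,d/np.linalg.norm(d)
def tri(a,b):
    o1,d1=ray(ct,a); o2,d2=ray(cs,b); x=np.linalg.lstsq(np.stack([d1,-d2],1),o2-o1,rcond=None)[0]; p,q=o1+x[0]*d1,o2+x[1]*d2
    print(p.round(),q.round())
tri((209,256),(388,257))
E
```

```text
[494. 250. 617.] [491. 252. 617.]
```

The wrist cylinder is about 350 mm above the TCP, well clear of the cheeks. On to rack A.

```bash
python3 - <<'E'
from h import *
to([528,-182,150],4.6)
E
```

```text
to [ 528 -182  150] shift [ 105.    -1.8 -186. ] yaw -86.6 rows>=12.4
```

Emit:
send_rows --rows '[[[0.013,0,-0.023],0,65],[[0.013,0,-0.023],0,65],[[0.013,0,-0.023],0,65],[[0.013,0,-0.023],0,65],[[0.013,0,-0.023],0,65],[[0.013,0,-0.023],0,65],[[0.013,0,-0.023],0,65],[[0.01,0,-0.02],0,65],[[0,0,0],7,65],[[0,0,0],7,65],[[0,0,0],7,65],[[0,0,0],7,65]]'

```text
t: 17.33
ee_pos: [511.2, -178.5, 115.1]
tcp_rot: [-1.535, 0.335, -0.225]
contact_force: [0.1, 0.1, 0.0]
gripper_width: 61.4
```

Emit:
send_rows --rows '[[[0,0,0],7,65],[[0,0,0],7,65],[[0,0,0],7,65],[[0,0,0],7,65],[[0,0,0],7,65],[[0,0,0],7,65],[[0,0,0],7,65],[[0,0,0],7,65],[[0,0,0],6,65],[[0,0,0],0,65]]'

```text
t: 18.17
ee_pos: [494.2, -170.2, 88.3]
tcp_rot: [-1.289, 1.235, -1.042]
contact_force: [2.7, -0.3, 10.2]
gripper_width: 61.1
```

```bash
python3 - <<'E'
from h import *
rep(); to([528,-182,110],4.6)
E
```

```text
t18.17 tcp [ 494.2 -170.2   88.3] samp [-227.7 -363.4   88.3] jaw dir deg 6.0 down 0.993 F [ 2.7 -0.3 10.2] w 61.1 q [-0.49  0.3   1.67 -0.01  1.29 -0.59]
to [ 528 -182  110] shift [ 13.7 -25.8  30. ] yaw 1.4 rows>=0.8
```

The tool sank during the turn and is now pressing at 10 N. I'll go up at once and look.

Emit:
send_rows --rows '[[[0,-0.01,0],0,65],[[0,-0.02,0],0,65],[[0,-0.02,0],0,65],[[0,-0.015,0],0,65],[[0,0,0],0,65]]'

```text
t: 18.58
ee_pos: [496.2, -171.1, 149.0]
tcp_rot: [-1.298, 1.24, -1.018]
contact_force: [-0.4, -0.0, 0.2]
gripper_width: 61.3
```

```bash
python3 - <<'E'
from h import *
rep();s,p,Q=st(); print(Q.round(3))
c=read_camera("top"); crop(c,330,220,160,120,5,"t11")
c=read_camera("scene"); crop(c,270,80,160,120,5,"s11")
E
```

```text
t18.58 tcp [ 496.2 -171.1  149. ] samp [-225.8 -364.5  149. ] jaw dir deg 6.8 down 0.991 F [-0.4 -0.   0.2] w 61.3 q [-0.49  0.25  1.6  -0.01  1.43 -0.61]
[[ 0.11  -0.122  0.986]
 [-0.991  0.059  0.118]
 [-0.073 -0.991 -0.115]]
```

Racks still stand upright. The tool is tilted 7.8° and I need to know what causes that, so I'll test small motions high in free space.

```bash
cat >> h.py <<'E'
def br():
    s,p,Q=st(); q=np.array(s["joint_pos"]); az=q[0]
    e=Q[:,1]; print("t%.2f"%s["t"],"tcp",np.round(p,1),"samp",np.round(ws(p),1),"pitch err %.2f deg"%np.degrees(q[1]+q[2]+q[4]-np.pi),"tip",np.round(e[:2],3),"jaw %.1f"%np.degrees(np.arctan2(Q[1,2],Q[0,2])),"q4 %.3f"%q[3],"F",np.round(s["contact_force"],1),"w %.1f"%s["gripper_width"])
E
python3 - <<'E'
from h import *
br()
E
```

```text
t18.68 tcp [ 494.4 -170.2  146.3] samp [-227.4 -363.3  146.3] pitch err 8.04 deg tip [-0.126  0.061] jaw 6.8 q4 -0.006 F [ 0.1 -1.2 -0.6] w 60.9
```

Emit:
send_rows --rows '[[[0,-0.02,0],0,65],[[0,-0.02,0],0,65],[[0,-0.02,0],0,65],[[0,-0.02,0],0,65],[[0,0,0],0,65]]'

```text
t: 19.1
ee_pos: [498.5, -171.9, 218.2]
tcp_rot: [-1.305, 1.258, -0.994]
contact_force: [0.2, 0.7, 1.0]
gripper_width: 61.0
```

```bash
python3 - <<'E'
from h import *
br()
E
```

```text
t19.10 tcp [ 498.5 -171.9  218.2] samp [-223.7 -365.7  218.2] pitch err 9.24 deg tip [-0.144  0.071] jaw 7.1 q4 -0.006 F [0.2 0.7 1. ] w 61.0
```

Emit:
send_rows --rows '[[[0,0,0],0,65],[[0,0,0],0,65],[[0,0,0],0,65],[[0,0,0],0,65],[[0,0,0],0,65],[[0,0,0],0,65]]'

```text
t: 19.6
ee_pos: [493.6, -169.4, 209.3]
tcp_rot: [-1.308, 1.269, -0.98]
contact_force: [-0.0, -0.3, 0.3]
gripper_width: 61.4
```

```bash
python3 - <<'E'
from h import *
br()
E
```

```text
t19.60 tcp [ 493.6 -169.4  209.3] samp [-228.2 -362.4  209.3] pitch err 10.08 deg tip [-0.157  0.078] jaw 7.3 q4 -0.006 F [-0.  -0.3  0.3] w 61.4
```

Emit:
send_rows --rows '[[[0,0,-0.02],0,65],[[0,0,-0.02],0,65],[[0,0,-0.02],0,65],[[0,0,-0.02],0,65],[[0,0,0],0,65]]'

```text
t: 20.02
ee_pos: [411.3, -178.5, 217.8]
tcp_rot: [-1.31, 1.272, -0.973]
contact_force: [0.1, 0.1, 0.0]
gripper_width: 61.2
```

```bash
python3 - <<'E'
from h import *
br()
E
```

```text
t20.02 tcp [ 411.3 -178.5  217.8] samp [-310.9 -359.8  217.8] pitch err 10.37 deg tip [-0.162  0.081] jaw 7.5 q4 -0.023 F [0.1 0.1 0. ] w 61.2
```

Emit:
send_rows --rows '[[[0,0,0],0,65],[[0,0,0],0,65],[[0,0,0],0,65],[[0,0,0],0,65],[[0,0,0],0,65],[[0,0,0],0,65]]'

```text
t: 20.52
ee_pos: [413.6, -178.1, 216.9]
tcp_rot: [-1.309, 1.271, -0.973]
contact_force: [-0.0, -0.3, -0.3]
gripper_width: 61.2
```

```bash
python3 - <<'E'
from h import *
br(); s=st()[0]; print(np.round(s["joint_pos"],4),np.round(s["effort"],2))
E
```

```text
t20.52 tcp [ 413.6 -178.1  216.9] samp [-308.6 -359.8  216.9] pitch err 10.32 deg tip [-0.161  0.081] jaw 7.5 q4 -0.021 F [-0.  -0.3 -0.3] w 61.2
[-0.5828  0.0632  1.6716 -0.0209  1.587  -0.705 ] [-5.000e-02 -3.043e+01 -2.758e+01 -3.000e-02  7.500e-01 -1.000e-02]
```

Emit:
send_rows --rows '[[[0,0,0],0,65],[[0,0,0],0,65],[[0,0,0],0,65],[[0,0,0],0,65],[[0,0,0],0,65],[[0,0,0],0,65]]'

```text
t: 21.02
ee_pos: [414.3, -177.8, 216.5]
tcp_rot: [-1.31, 1.271, -0.971]
contact_force: [0.6, -0.2, 0.0]
gripper_width: 61.0
```

```bash
python3 - <<'E'
from h import *
br(); s=st()[0]; print(np.round(s["joint_pos"],4),np.round(s["effort"],2))
E
```

```text
t21.02 tcp [ 414.3 -177.8  216.5] samp [-307.8 -359.6  216.5] pitch err 10.36 deg tip [-0.162  0.082] jaw 7.6 q4 -0.021 F [ 0.6 -0.2  0. ] w 61.0
[-0.5814  0.0654  1.6703 -0.0207  1.5868 -0.7049] [ 1.000e-02 -3.040e+01 -2.759e+01 -3.000e-02  7.500e-01 -1.000e-02]
```

Emit:
send_rows --rows '[[[0,0,0.006],0,65],[[0,0,0.006],0,65],[[0,0,0.006],0,65],[[0,0,0.006],0,65],[[0,0,0.006],0,65],[[0,0,0.006],0,65],[[0,0,0.006],0,65],[[0,0,0.006],0,65],[[0,0,0],0,65]]'

```text
t: 21.77
ee_pos: [467.2, -170.8, 208.2]
tcp_rot: [-1.309, 1.27, -0.972]
contact_force: [-0.2, 0.5, 0.8]
gripper_width: 61.4
```

```bash
python3 - <<'E'
from h import *
br()
E
```

```text
t21.77 tcp [ 467.2 -170.8  208.2] samp [-254.5 -360.1  208.2] pitch err 10.38 deg tip [-0.161  0.082] jaw 7.6 q4 -0.009 F [-0.2  0.5  0.8] w 61.4
```

Emit:
send_rows --rows '[[[0,0.006,0],0,65],[[0,0.006,0],0,65],[[0,0.006,0],0,65],[[0,0.006,0],0,65],[[0,0.006,0],0,65],[[0,0.006,0],0,65],[[0,0.006,0],0,65],[[0,0.006,0],0,65],[[0,0,0],0,65]]'

```text
t: 22.52
ee_pos: [456.8, -165.9, 154.8]
tcp_rot: [-1.31, 1.273, -0.969]
contact_force: [-0.6, 0.4, -0.1]
gripper_width: 61.2
```

```bash
python3 - <<'E'
from h import *
br()
E
```

```text
t22.52 tcp [ 456.8 -165.9  154.8] samp [-264.1 -353.8  154.8] pitch err 10.58 deg tip [-0.164  0.083] jaw 7.6 q4 -0.010 F [-0.6  0.4 -0.1] w 61.2
```

Emit:
send_rows --rows '[[[0,-0.012,0],0,65],[[0,-0.012,0],0,65],[[0,-0.012,0],0,65],[[0,-0.012,0],0,65],[[0,0,0],0,65]]'

```text
t: 22.93
ee_pos: [465.2, -170.2, 206.1]
tcp_rot: [-1.31, 1.274, -0.969]
contact_force: [1.0, 0.0, 0.2]
gripper_width: 61.1
```

```bash
python3 - <<'E'
from h import *
br()
E
```

```text
t22.93 tcp [ 465.2 -170.2  206.1] samp [-256.4 -359.2  206.1] pitch err 10.62 deg tip [-0.165  0.083] jaw 7.6 q4 -0.009 F [1.  0.  0.2] w 61.1
```

Emit:
send_rows --rows '[[[0,0,0],-6,65],[[0,0,0],-6,65],[[0,0,0],-6,65],[[0,0,0],-6,65],[[0,0,0],-6,65],[[0,0,0],-6,65],[[0,0,0],-6,65],[[0,0,0],-6,65]]'

```text
t: 23.6
ee_pos: [468.5, -172.0, 211.8]
tcp_rot: [-1.489, 0.578, -0.307]
contact_force: [-0.2, -0.2, -0.9]
gripper_width: 61.1
```

```bash
python3 - <<'E'
from h import *
br()
E
```

```text
t23.60 tcp [ 468.5 -172.   211.8] samp [-253.4 -361.5  211.8] pitch err 9.98 deg tip [-0.155  0.078] jaw 57.5 q4 -0.009 F [-0.2 -0.2 -0.9] w 61.1
```

Slow moves keep the orientation; fast moves and contact cause the tilt. I'll square the tool against the fixed sill (41 mm thick, jaws along x), moving at moderate speed.

```bash
python3 - <<'E'
from h import *
to(sw([-213.5,28,215]),8.1)
E
```

```text
to [452.8 219.2 215. ] shift [-221.8   29.7  321.3] yaw 49.4 rows>=8.0
```

Emit:
send_rows --rows '[[[-0.008,0.001,0.011],0,70],[[-0.011,0.0015,0.016],0,70],[[-0.011,0.0015,0.016],0,70],[[-0.011,0.0015,0.016],0,70],[[-0.011,0.0015,0.016],0,70],[[-0.011,0.0015,0.016],0,70],[[-0.011,0.0015,0.016],0,70],[[-0.011,0.0015,0.016],0,70],[[-0.011,0.0015,0.016],0,70],[[-0.011,0.0015,0.016],0,70]]'

```text
t: 24.43
ee_pos: [461.6, 29.1, 215.5]
tcp_rot: [-1.483, 0.6, -0.333]
contact_force: [0.2, -0.0, -0.3]
gripper_width: 65.9
```

```bash
python3 - <<'E'
from h import *
br(); to(sw([-213.5,28,215]),8.1)
E
```

```text
t24.43 tcp [461.6  29.1 215.5] samp [-231.7 -161.5  215.5] pitch err 9.33 deg tip [-0.151  0.08 ] jaw 55.7 q4 0.054 F [ 0.2 -0.  -0.3] w 65.9
to [452.8 219.2 215. ] shift [-113.1   17.1  152.1] yaw 47.6 rows>=6.8
```

Emit:
send_rows --rows '[[[-0.008,0.001,0.011],0,70],[[-0.011,0.0015,0.015],0,70],[[-0.011,0.0015,0.015],0,70],[[-0.011,0.0015,0.015],0,70],[[-0.011,0.0015,0.015],0,70],[[-0.011,0.0015,0.015],0,70],[[-0.011,0.0015,0.015],0,70],[[-0.011,0.0015,0.015],0,70],[[-0.011,0.0015,0.015],0,70],[[0,0,0],0,70]]'

```text
t: 25.27
ee_pos: [449.9, 212.0, 220.0]
tcp_rot: [-1.476, 0.617, -0.35]
contact_force: [-0.0, -0.3, 0.4]
gripper_width: 66.0
```

Emit:
send_rows --rows '[[[0,0,0],6,70],[[0,0,0],6,70],[[0,0,0],6,70],[[0,0,0],6,70],[[0,0,0],6,70],[[0,0,0],6,70],[[0,0,0],6,70],[[0,0,0],5,70],[[0,0,0],0,70]]'

```text
t: 26.02
ee_pos: [444.7, 213.0, 221.5]
tcp_rot: [-1.284, 1.303, -1.017]
contact_force: [0.5, 0.4, 0.4]
gripper_width: 65.5
```

```bash
python3 - <<'E'
from h import *
br(); to(sw([-212,28,140]),8.1)
E
```

```text
t26.02 tcp [444.7 213.  221.5] samp [-222.5   23.   221.5] pitch err 7.68 deg tip [-0.151  0.082] jaw 4.5 q4 0.109 F [0.5 0.4 0.4] w 65.5
to [454.3 219.4 140. ] shift [ 1.8 79.3 21.8] yaw -3.6 rows>=2.0
```

Emit:
send_rows --rows '[[[0,0.01,0.003],-3.5,75],[[0,0.014,0.004],0,75],[[0,0.014,0.004],0,75],[[0,0.014,0.004],0,75],[[0,0.014,0.004],0,75],[[0,0.01,0.003],0,75],[[0,0,0],0,75]]'

```text
t: 26.6
ee_pos: [455.2, 221.6, 143.5]
tcp_rot: [-1.305, 1.246, -0.967]
contact_force: [0.1, 0.4, 0.1]
gripper_width: 70.5
```

```bash
python3 - <<'E'
from h import *
br(); to(sw([-212,28,84]),8.1)
c=read_camera("scene"); crop(c,290,220,150,140,5,"s12")
E
```

```text
t26.60 tcp [455.2 221.6 143.5] samp [-210.9   30.   143.5] pitch err 7.35 deg tip [-0.146  0.082] jaw 8.5 q4 0.112 F [0.1 0.4 0.1] w 70.5
to [454.3 219.4  84. ] shift [ 8.1 58.6  6.7] yaw 0.4 rows>=1.5
```

Emit:
send_rows --rows '[[[0.001,0.009,0.001],0,75],[[0.0015,0.011,0.001],0,75],[[0.0015,0.011,0.001],0,75],[[0.0015,0.01,0.001],0,75],[[0.001,0.007,0.001],0,75],[[0,0.003,0],0,75],[[0,0,0],0,75]]'

```text
t: 27.23
ee_pos: [455.1, 220.0, 89.9]
tcp_rot: [-1.301, 1.242, -0.969]
contact_force: [-1.0, 0.9, 0.4]
gripper_width: 70.8
```

```bash
python3 - <<'E'
from h import *
br(); to(sw([-212,28,82]),8.1)
E
```

```text
t27.23 tcp [455.1 220.   89.9] samp [-211.1   28.4   89.9] pitch err 7.13 deg tip [-0.141  0.083] jaw 8.6 q4 0.114 F [-1.   0.9  0.4] w 70.8
to [454.3 219.4  82. ] shift [1.2 7.9 0.1] yaw 0.5 rows>=0.2
```

Emit:
send_rows --rows '[[[0,0.005,0],0,75],[[0,0.005,0],0,75],[[0,0.002,0],0,65],[[0,0,0],0,55],[[0,0,0],0,45],[[0,0,0],0,40],[[0,0,0],0,35]]' --grip_force 20

```text
t: 27.82
ee_pos: [454.2, 221.4, 77.6]
tcp_rot: [-1.3, 1.241, -0.969]
contact_force: [-0.7, -0.7, 0.2]
gripper_width: 40.9
```

```bash
python3 - <<'E'
from h import *
br()
E
```

```text
t27.82 tcp [454.2 221.4  77.6] samp [-211.8   30.    77.6] pitch err 7.02 deg tip [-0.139  0.083] jaw 8.6 q4 0.116 F [-0.7 -0.7  0.2] w 40.9
```

Sill gripped (40.9 mm against 41). I'll squeeze and see whether the tool squares up.

Emit:
send_rows --rows '[[[0,0,0],0,25],[[0,0,0],0,25],[[0,0,0],0,25],[[0,0,0],0,25],[[0,0,0],0,25],[[0,0,0],0,25]]' --grip_force 35

```text
t: 28.32
ee_pos: [455.2, 221.6, 78.7]
tcp_rot: [-1.298, 1.239, -0.97]
contact_force: [0.1, -0.7, 0.5]
gripper_width: 23.3
```

```bash
python3 - <<'E'
from h import *
br()
E
```

```text
t28.32 tcp [455.2 221.6  78.7] samp [-210.9   30.    78.7] pitch err 6.88 deg tip [-0.137  0.084] jaw 8.6 q4 0.116 F [ 0.1 -0.7  0.5] w 23.3
```

The jaws closed to 23 mm over the sill, so the real tips sit higher than the nominal 14 mm below the TCP. I'll find the real tip height by touching the sill top gently.

Emit:
send_rows --rows '[[[0,0.003,0],0,25],[[0,0.003,0],0,25]]'

```text
t: 28.48
ee_pos: [455.0, 222.3, 73.1]
tcp_rot: [-1.297, 1.238, -0.971]
contact_force: [-0.1, 0.3, -0.1]
gripper_width: 23.5
```

Emit:
send_rows --rows '[[[0,0.003,0],0,25],[[0,0.003,0],0,25]]'

```text
t: 28.65
ee_pos: [454.8, 222.8, 68.1]
tcp_rot: [-1.296, 1.237, -0.971]
contact_force: [-5.0, -4.4, 25.0]
gripper_width: 23.5
```

Emit:
send_rows --rows '[[[0,-0.004,0],0,25],[[0,-0.003,0],0,25]]'

```text
t: 28.82
ee_pos: [455.7, 222.2, 74.8]
tcp_rot: [-1.297, 1.237, -0.971]
contact_force: [0.8, -0.3, 0.1]
gripper_width: 23.8
```

```bash
python3 - <<'E'
from h import *
br(); rep()
for n,a in(("scene",(290,220,150,140)),("top",(180,220,150,120))):
    c=read_camera(n); crop(c,*a,5,n+"13"); s,p,Q=st()
    print(n,((proj(c,[p,p+14*Q[:,1],p+14*Q[:,1]+12*Q[:,2],p+14*Q[:,1]-12*Q[:,2],p-78*Q[:,1]])-a[:2]+.5)*5-.5).round().tolist())
E
```

```text
t28.82 tcp [455.7 222.2  74.8] samp [-210.2   30.6   74.8] pitch err 6.76 deg tip [-0.135  0.084] jaw 8.6 q4 0.116 F [ 0.8 -0.3  0.1] w 23.8
t28.82 tcp [455.7 222.2  74.8] samp [-210.2   30.6   74.8] jaw dir deg 8.6 down 0.987 F [ 0.8 -0.3  0.1] w 23.8 q [0.21 0.27 1.75 0.12 1.24 0.02]
scene [[445.0, 429.0], [446.0, 436.0], [424.0, 443.0], [468.0, 429.0], [435.0, 386.0]]
top [[359.0, 373.0], [360.0, 378.0], [357.0, 357.0], [362.0, 398.0], [357.0, 343.0]]
```

All the contacts so far (tab miss, sill touch at TCP z 69, rack touch at 88) fit one fact: the real tips are about 7 mm *above* the reported TCP. I'll reopen and grip the sill about 20 mm lower.

Emit:
send_rows --rows '[[[0,-0.008,0],0,75],[[0,-0.004,0],0,75],[[0,0,0],0,75],[[0,0,0],0,75],[[0,0,0],0,75],[[0,0,0],0,75]]'

```text
t: 29.42
ee_pos: [456.7, 221.0, 87.0]
tcp_rot: [-1.297, 1.238, -0.971]
contact_force: [0.1, -0.5, -1.3]
gripper_width: 59.9
```

```bash
python3 - <<'E'
from h import *
br(); to(sw([-211,28,58]),8.1)
E
```

```text
t29.42 tcp [456.7 221.   87. ] samp [-209.4   29.2   87. ] pitch err 6.84 deg tip [-0.136  0.084] jaw 8.6 q4 0.115 F [ 0.1 -0.5 -1.3] w 59.9
to [455.3 219.6  58. ] shift [ 4.2 28.7  2. ] yaw 0.5 rows>=0.7
```

Emit:
send_rows --rows '[[[0.001,0.005,-0.001],0,75],[[0.001,0.005,-0.001],0,75],[[0.001,0.005,0],0,75],[[0,0.004,0],0,75]]'

```text
t: 29.75
ee_pos: [452.4, 219.1, 66.8]
tcp_rot: [-1.297, 1.238, -0.971]
contact_force: [0.1, -0.5, 0.1]
gripper_width: 70.5
```

```bash
python3 - <<'E'
from h import *
br(); to(sw([-211,28,58]),8.1)
E
```

```text
t29.75 tcp [452.4 219.1  66.8] samp [-214.    28.    66.8] pitch err 6.82 deg tip [-0.135  0.084] jaw 8.6 q4 0.116 F [ 0.1 -0.5  0.1] w 70.5
to [455.3 219.6  58. ] shift [0.9 8.3 4. ] yaw 0.5 rows>=0.2
```

Emit:
send_rows --rows '[[[0,0.004,0.002],0,75],[[0,0.004,0.002],0,75],[[0,0.001,0],0,75]]'

```text
t: 30.0
ee_pos: [453.6, 220.3, 54.7]
tcp_rot: [-1.3, 1.24, -0.97]
contact_force: [0.1, 0.2, 0.2]
gripper_width: 70.5
```

Emit:
send_rows --rows '[[[0,0,0],0,60],[[0,0,0],0,50],[[0,0,0],0,40],[[0,0,0],0,30],[[0,0,0],0,25],[[0,0,0],0,25]]' --grip_force 15

```text
t: 30.5
ee_pos: [447.1, 219.4, 54.0]
tcp_rot: [-1.312, 1.249, -0.962]
contact_force: [2.6, 0.6, -4.3]
gripper_width: 41.9
```

```bash
python3 - <<'E'
from h import *
br()
E
```

```text
t30.50 tcp [447.1 219.4  54. ] samp [-219.1   29.    54. ] pitch err 7.92 deg tip [-0.154  0.08 ] jaw 8.7 q4 0.117 F [ 2.6  0.6 -4.3] w 41.9
```

Now it really grips the sill (41.9 mm). Squeezing harder to square the tool.

Emit:
send_rows --rows '[[[0,0,0],0,20],[[0,0,0],0,20],[[0,0,0],0,20],[[0,0,0],0,20],[[0,0,0],0,20],[[0,0,0],0,20],[[0,0,0],0,20],[[0,0,0],0,20]]' --grip_force 40

```text
t: 31.17
ee_pos: [447.2, 219.4, 54.0]
tcp_rot: [-1.312, 1.249, -0.962]
contact_force: [-0.8, -1.0, -0.3]
gripper_width: 41.4
```

```bash
python3 - <<'E'
from h import *
br(); rep()
E
```

```text
t31.17 tcp [447.2 219.4  54. ] samp [-219.   29.   54.] pitch err 7.90 deg tip [-0.154  0.08 ] jaw 8.7 q4 0.117 F [-0.8 -1.  -0.3] w 41.4
t31.17 tcp [447.2 219.4  54. ] samp [-219.   29.   54.] jaw dir deg 8.7 down 0.985 F [-0.8 -1.  -0.3] w 41.4 q [0.2  0.3  1.76 0.12 1.22 0.01]
```

No torque-driven squaring. With the tips held by the sill I'll command small −x shifts, the reverse of what tilted the tool at the stop.

Emit:
send_rows --rows '[[[0,0,-0.005],0,20],[[0,0,-0.005],0,20]]'

```text
t: 31.33
ee_pos: [447.5, 219.3, 54.4]
tcp_rot: [-1.293, 1.235, -0.974]
contact_force: [12.1, 3.5, -15.7]
gripper_width: 41.2
```

```bash
python3 - <<'E'
from h import *
br(); print(st()[0]["moment"])
E
```

```text
t31.33 tcp [447.5 219.3  54.4] samp [-218.8   28.9   54.4] pitch err 6.54 deg tip [-0.131  0.084] jaw 8.5 q4 0.117 F [ 12.1   3.5 -15.7] w 41.2
[ 0.28729286 -2.0443636  -0.26317489]
```

It works: −1.4° in two rows. Continuing gently.

Emit:
send_rows --rows '[[[0,0.001,-0.005],0,20],[[0,0.001,-0.005],0,20],[[0,0.001,-0.005],0,20],[[0,0.001,-0.005],0,20]]'

```text
t: 31.67
ee_pos: [448.1, 219.3, 55.3]
tcp_rot: [-1.255, 1.207, -0.998]
contact_force: [10.3, 2.2, -7.5]
gripper_width: 40.4
```

```bash
python3 - <<'E'
from h import *
br(); print(st()[0]["moment"])
E
```

```text
t31.67 tcp [448.1 219.3  55.3] samp [-218.1   28.8   55.3] pitch err 3.83 deg tip [-0.084  0.092] jaw 8.1 q4 0.118 F [10.3  2.2 -7.5] w 40.4
[ 0.09326376 -1.22017751 -0.1279    ]
```

Emit:
send_rows --rows '[[[0,0.001,-0.005],0,20],[[0,0.001,-0.005],0,20],[[0,0.001,-0.005],0,20],[[0,0.001,-0.005],0,20],[[0,0.001,-0.005],0,20]]'

```text
t: 32.08
ee_pos: [449.0, 219.3, 56.4]
tcp_rot: [-1.208, 1.171, -1.025]
contact_force: [10.0, 2.7, -9.4]
gripper_width: 40.5
```

Emit:
send_rows --rows '[[[-0.005,0,0],0,20],[[-0.005,0,0],0,20]]'

```text
t: 32.25
ee_pos: [449.0, 219.3, 56.4]
tcp_rot: [-1.225, 1.158, -1.037]
contact_force: [1.3, -15.4, -0.5]
gripper_width: 40.8
```

```bash
python3 - <<'E'
from h import *
br(); s,p,Q=st(); print(Q.round(3), s["moment"])
E
```

```text
t32.25 tcp [449.  219.3  56.4] samp [-217.3   28.6   56.4] pitch err 0.47 deg tip [-0.025  0.081] jaw 8.0 q4 0.096 F [  1.3 -15.4  -0.5] w 40.8
[[ 0.138 -0.025  0.99 ]
 [-0.987  0.081  0.14 ]
 [-0.084 -0.996 -0.013]] [-2.78968387  0.20146214  0.13584216]
```

Emit:
send_rows --rows '[[[-0.005,0,0],0,20],[[-0.005,0,0],0,20],[[-0.005,0,0],0,20],[[-0.005,0,0],0,20],[[-0.005,0,0],0,20]]'

```text
t: 32.67
ee_pos: [448.9, 219.9, 56.4]
tcp_rot: [-1.263, 1.129, -1.066]
contact_force: [0.4, -14.7, 0.2]
gripper_width: 40.4
```

```bash
python3 - <<'E'
from h import *
br()
E
```

```text
t32.67 tcp [448.9 219.9  56.4] samp [-217.3   29.3   56.4] pitch err 0.66 deg tip [-0.02   0.033] jaw 8.5 q4 0.042 F [  0.4 -14.7   0.2] w 40.4
```

Emit:
send_rows --rows '[[[-0.005,0,0],0,20],[[-0.005,0,0],0,20],[[-0.005,0,0],0,20],[[0,0,-0.005],0,20],[[0,0,-0.005],0,20]]'

```text
t: 33.08
ee_pos: [449.1, 220.2, 56.7]
tcp_rot: [-1.264, 1.1, -1.095]
contact_force: [13.1, 3.0, -15.4]
gripper_width: 40.5
```

```bash
python3 - <<'E'
from h import *
br()
E
```

```text
t33.08 tcp [449.1 220.2  56.7] samp [-217.1   29.5   56.7] pitch err -0.42 deg tip [0.005 0.011] jaw 8.5 q4 0.010 F [ 13.1   3.  -15.4] w 40.5
```

Emit:
send_rows --rows '[[[0,0,0],0,20],[[0,0,0],0,20],[[0,0,0],0,20]]'

```text
t: 33.33
ee_pos: [449.2, 220.2, 56.7]
tcp_rot: [-1.263, 1.102, -1.095]
contact_force: [1.2, 1.2, -2.3]
gripper_width: 40.7
```

```bash
python3 - <<'E'
from h import *
br()
E
```

```text
t33.33 tcp [449.2 220.2  56.7] samp [-217.    29.5   56.7] pitch err -0.41 deg tip [0.004 0.012] jaw 8.4 q4 0.011 F [ 1.2  1.2 -2.3] w 40.7
```

Squared to 0.7°, and it also gives a direct calibration: the sill centre (model −213.5) reads −217, and the tab readings give a yaw of 0.148. I'll update the sampler pose from these and release.

Emit:
send_rows --rows '[[[0,0,0],0,45],[[0,0,0],0,65],[[0,0,0],0,75],[[0,0,0],0,75],[[0,-0.008,0],0,75],[[0,-0.012,0],0,75],[[0,-0.015,0],0,75],[[0,-0.015,0],0,75],[[0,-0.015,0],0,75],[[0,-0.015,0],0,75],[[0,-0.015,0],0,75],[[0,0,0],0,75]]' --grip_force 20

```text
t: 34.33
ee_pos: [449.8, 219.6, 160.6]
tcp_rot: [-1.259, 1.097, -1.096]
contact_force: [0.2, 0.7, 0.2]
gripper_width: 70.4
```

```bash
python3 - <<'E'
import numpy as np
yaw=.1477; d=np.array([np.cos(yaw),np.sin(yaw)]); n=np.array([-d[1],d[0]])
tabm=(np.array([423.1,186.0])+[695.9,226.6])/2
o=d*(np.dot([449.2,220.2],d)+213.5)+n*np.dot(tabm,n); print(o)
np.save('pose_old.npy',np.load('pose.npy')); np.save('pose.npy',[*o,yaw])
from h import *
br(); to([525,-182,170],4.6)
c=read_camera("top"); crop(c,370,230,100,90,6,"t14")
c=read_camera("scene"); crop(c,285,100,100,100,6,"s14")
E
```

```text
[664.7875298  221.96504668]
t34.33 tcp [449.8 219.6 160.6] samp [-213.    29.3  160.6] pitch err -0.74 deg tip [0.01  0.012] jaw 8.5 q4 0.010 F [0.2 0.7 0.2] w 70.4
to [ 525 -182  170] shift [408.2 -13.6  15.2] yaw 3.9 rows>=10.2
```

Emit:
send_rows --rows '[[[0,-0.012,-0.003],0,65],[[0,-0.015,-0.004],0,65],[[0,-0.015,-0.004],0,65],[[0.006,-0.015,-0.004],0,65],[[0.012,-0.005,-0.002],0,65],[[0.016,0,0],0,65],[[0.016,0,0],0,65],[[0.016,0,0],0,65],[[0.016,0,0],0,65],[[0.016,0,0],0,65],[[0.016,0,0],0,65],[[0.016,0,0],0,65]]'

```text
t: 35.43
ee_pos: [439.3, 83.3, 215.1]
tcp_rot: [-1.284, 1.11, -1.08]
contact_force: [-0.3, -0.8, -0.4]
gripper_width: 61.1
```

```bash
python3 - <<'E'
from h import *
br(); to([525,-182,170],4.6)
E
```

```text
t35.43 tcp [439.3  83.3 215.1] samp [-243.4 -103.9  215.1] pitch err 1.00 deg tip [-0.017  0.007] jaw 8.9 q4 0.007 F [-0.3 -0.8 -0.4] w 61.1
to [ 525 -182  170] shift [275.8  41.6  44.2] yaw 4.3 rows>=6.9
```

Emit:
send_rows --rows '[[[0.014,0,0.002],0,65],[[0.016,0.002,0.003],0,65],[[0.016,0.002,0.003],0,65],[[0.016,0.003,0.003],0,65],[[0.016,0.003,0.003],0,65],[[0.016,0.003,0.003],0,65],[[0.016,0.003,0.003],0,65],[[0.016,0.003,0.003],0.5,65],[[0.016,0.003,0.003],1,65],[[0.016,0.003,0.003],1,65],[[0.016,0.003,0.003],1,65],[[0.016,0.003,0.003],0.5,65]]'

```text
t: 36.43
ee_pos: [492.2, -106.5, 173.8]
tcp_rot: [-1.264, 1.182, -1.12]
contact_force: [0.3, 0.7, -0.3]
gripper_width: 60.9
```

```bash
python3 - <<'E'
from h import *
br(); to([525,-182,150],4.6)
E
```

```text
t36.43 tcp [ 492.2 -106.5  173.8] samp [-219.  -299.5  173.8] pitch err 2.30 deg tip [-0.038  0.013] jaw 4.7 q4 -0.002 F [ 0.3  0.7 -0.3] w 60.9
to [ 525 -182  150] shift [78.3 21.6 27.3] yaw 0.1 rows>=2.0
```

Emit:
send_rows --rows '[[[0.008,0.001,0.003],0,65],[[0.008,0.001,0.003],0,65],[[0.008,0.001,0.003],0,65],[[0.008,0.001,0.003],0,65],[[0.008,0.001,0.003],0,65],[[0.008,0.001,0.003],0,65],[[0.008,0.001,0.003],0,65],[[0.008,0.001,0.002],0,65],[[0.006,0,0.001],0,65],[[0.002,0,0],0,65],[[0,0,0],0,65]]'

```text
t: 37.35
ee_pos: [522.7, -182.4, 160.5]
tcp_rot: [-1.265, 1.188, -1.115]
contact_force: [-0.5, 0.8, -0.5]
gripper_width: 61.1
```

```bash
python3 - <<'E'
from h import *
br(); to([525,-182,110],4.6)
E
```

```text
t37.35 tcp [ 522.7 -182.4  160.5] samp [-200.  -379.1  160.5] pitch err 2.63 deg tip [-0.044  0.016] jaw 4.7 q4 -0.007 F [-0.5  0.8 -0.5] w 61.1
to [ 525 -182  110] shift [ 0.7 50.4  4.4] yaw 0.1 rows>=1.3
```

Emit:
send_rows --rows '[[[0,0.008,0.001],0,60],[[0,0.01,0.001],0,60],[[0,0.01,0.001],0,60],[[0,0.01,0.001],0,60],[[0,0.01,0.001],0,60],[[0,0.008,0],0,60],[[0,0.004,0],0,60]]'

```text
t: 37.93
ee_pos: [524.6, -179.3, 94.2]
tcp_rot: [-1.266, 1.188, -1.113]
contact_force: [0.3, 0.5, -0.3]
gripper_width: 56.2
```

```bash
python3 - <<'E'
from h import *
br(); to([525,-182,54],4.6)
c=read_camera("scene"); crop(c,285,100,100,100,6,"s15")
E
```

```text
t37.93 tcp [ 524.6 -179.3   94.2] samp [-197.7 -376.3   94.2] pitch err 2.69 deg tip [-0.044  0.017] jaw 4.8 q4 -0.006 F [ 0.3  0.5 -0.3] w 56.2
to [ 525 -182   54] shift [ 3.5 40.1  1.9] yaw 0.2 rows>=1.0
```

The fingers at (195,400) and (345,380) straddle the plate at (262,400). Going down to grip.

Emit:
send_rows --rows '[[[0.0005,0.007,0],0,60],[[0.0005,0.009,0],0,60],[[0.0005,0.009,0],0,60],[[0.0005,0.007,0],0,60],[[0,0.003,0],0,60],[[0,0,0],0,60]]'

```text
t: 38.48
ee_pos: [522.5, -180.6, 54.6]
tcp_rot: [-1.266, 1.189, -1.112]
contact_force: [0.6, 0.1, 0.3]
gripper_width: 56.6
```

```bash
python3 - <<'E'
from h import *
br(); to([525,-182,54],4.6)
E
```

```text
t38.48 tcp [ 522.5 -180.6   54.6] samp [-200.  -377.2   54.6] pitch err 2.78 deg tip [-0.046  0.017] jaw 4.8 q4 -0.007 F [0.6 0.1 0.3] w 56.6
to [ 525 -182   54] shift [1.6 0.4 2.4] yaw 0.2 rows>=0.1
```

Emit:
send_rows --rows '[[[0,0,0.001],0,45],[[0,0,0.001],0,35],[[0,0,0],0,25],[[0,0,0],0,15],[[0,0,0],0,8],[[0,0,0],0,5],[[0,0,0],0,5],[[0,0,0],0,5]]' --grip_force 20

```text
t: 39.15
ee_pos: [527.1, -180.9, 56.9]
tcp_rot: [-1.263, 1.185, -1.116]
contact_force: [-0.0, 1.5, 0.3]
gripper_width: 16.3
```

```bash
python3 - <<'E'
from h import *
br()
E
```

```text
t39.15 tcp [ 527.1 -180.9   56.9] samp [-195.5 -378.2   56.9] pitch err 2.49 deg tip [-0.041  0.016] jaw 4.8 q4 -0.005 F [-0.   1.5  0.3] w 16.3
```

Gripped at 16.3 mm. Lifting.

Emit:
send_rows --rows '[[[0,-0.006,0],0,5],[[0,-0.01,0],0,5],[[0,-0.014,0],0,5],[[0,-0.014,0],0,5],[[0,-0.014,0],0,5],[[0,-0.014,0],0,5],[[0,-0.014,0],0,5],[[0,-0.014,0],0,5],[[0,-0.014,0],0,5],[[0,-0.014,0],0,5],[[0,-0.01,0],0,5],[[0,0,0],0,5]]' --grip_force 30

```text
t: 40.15
ee_pos: [527.2, -182.1, 201.8]
tcp_rot: [-1.271, 1.196, -1.107]
contact_force: [0.0, 0.7, -2.5]
gripper_width: 16.0
```

```bash
python3 - <<'E'
from h import *
br(); path([[395,-185,205],sw([-325,28,205])]); print(sw([-325,28,205]))
E
```

```text
t40.15 tcp [ 527.2 -182.1  201.8] samp [-195.5 -379.4  201.8] pitch err 3.23 deg tip [-0.054  0.019] jaw 4.8 q4 -0.009 F [ 0.   0.7 -2.5] w 16.0
[-0.008, 0.0038, -0.132]
[-0.39, 0.0102, -0.0234]
[339.2054947  201.83202857 205.        ]
```

Emit:
send_rows --rows '[[[0,0,-0.01],0,5],[[-0.001,0,-0.014],0,5],[[-0.001,0,-0.014],0,5],[[-0.001,0,-0.014],0,5],[[-0.001,0,-0.014],0,5],[[-0.001,0,-0.014],0,5],[[-0.001,0,-0.014],0,5],[[-0.003,0,-0.014],0,5],[[-0.006,0,-0.01],0,5],[[-0.012,0,-0.005],0,5],[[-0.014,0,-0.002],0,5],[[-0.016,0,-0.001],0,5]]'

```text
t: 41.15
ee_pos: [375.7, -131.5, 199.0]
tcp_rot: [-1.278, 1.222, -1.092]
contact_force: [-0.3, 0.7, -2.5]
gripper_width: 15.7
```

```bash
python3 - <<'E'
from h import *
br(); path([sw([-325,28,205])])
E
```

```text
t41.15 tcp [ 375.7 -131.5  199. ] samp [-338. -307.  199.] pitch err 4.66 deg tip [-0.078  0.028] jaw 4.5 q4 -0.016 F [-0.3  0.7 -2.5] w 15.7
[-0.3351, 0.0063, -0.0105]
```

The tilt creeps during motion and is now 4.7°. For later racks I'll overcorrect at the sill beforehand. Continuing to the front of the sampler.

Emit:
send_rows --rows '[[[-0.02,0,0],0,5],[[-0.022,0,-0.001],0,5],[[-0.022,0,-0.001],0,5],[[-0.022,0,-0.001],0,5],[[-0.022,0,-0.001],0,5],[[-0.022,0,-0.001],0,5],[[-0.022,0,-0.001],0,5],[[-0.022,0,-0.001],0,5],[[-0.022,0,-0.001],0,5],[[-0.022,0,-0.001],0,5],[[-0.022,0,-0.001],0,5],[[-0.022,0,-0.001],0,5]]'

```text
t: 42.15
ee_pos: [328.8, 145.3, 201.1]
tcp_rot: [-1.285, 1.236, -1.084]
contact_force: [-0.3, 0.2, -3.3]
gripper_width: 15.7
```

```bash
python3 - <<'E'
from h import *
br(); to(sw([-325,28,205]),8.46)
E
```

```text
t42.15 tcp [328.8 145.3 201.1] samp [-343.6  -26.4  201.1] pitch err 5.08 deg tip [-0.093  0.031] jaw 4.4 q4 0.043 F [-0.3  0.2 -3.3] w 15.7
to [339.2 201.8 205. ] shift [-55.8  -3.1  14.3] yaw -4.1 rows>=1.4
```

It's already in line with the bay at y = −28, so I'll use that one. Turn −4°, then straight in.

```bash
python3 - <<'E'
from h import *
path([sw([-114,-28,185])])
E
```

```text
[-0.0148, -0.0042, 0.2296]
```

Emit:
send_rows --rows '[[[0,0,0],-2,5],[[0,0,0],-2,5],[[0,0,0],0,5]]'

```text
t: 42.4
ee_pos: [324.0, 150.1, 199.2]
tcp_rot: [-1.32, 1.178, -1.018]
contact_force: [-0.2, 0.0, -3.3]
gripper_width: 15.8
```

```bash
python3 - <<'E'
from h import *
br(); path([sw([-114,-28,180])]); to(sw([-114,-28,180]),8.46)
E
```

```text
t42.40 tcp [324.  150.1 199.2] samp [-347.6  -20.9  199.2] pitch err 5.29 deg tip [-0.097  0.031] jaw 9.2 q4 0.045 F [-0.2  0.  -3.3] w 15.8
[0.0098, -0.0027, 0.2343]
to [556.1 177.5 180. ] shift [  9.8  -2.7 234.3] yaw 0.7 rows>=5.9
```

Emit:
send_rows --rows '[[[0.0005,0,0.012],0.7,5],[[0.001,0,0.016],0,5],[[0.001,0,0.016],0,5],[[0.001,0,0.016],0,5],[[0.001,0,0.016],0,5],[[0.001,0,0.016],0,5],[[0.001,0,0.016],0,5],[[0.001,0,0.016],0,5],[[0.001,0,0.016],0,5],[[0.001,0,0.016],0,5],[[0.001,0,0.014],0,5],[[0,0,0.01],0,5]]'

```text
t: 43.4
ee_pos: [498.8, 164.4, 172.4]
tcp_rot: [-1.325, 1.205, -1.031]
contact_force: [-0.1, -0.9, -2.5]
gripper_width: 16.4
```

```bash
python3 - <<'E'
from h import *
br(); to(sw([-114,-28,180]),8.46)
c=read_camera("scene"); crop(c,250,200,180,150,4,"s16")
E
```

```text
t43.40 tcp [498.8 164.4 172.4] samp [-172.7  -32.5  172.4] pitch err 6.24 deg tip [-0.113  0.026] jaw 7.8 q4 0.040 F [-0.1 -0.9 -2.5] w 16.4
to [556.1 177.5 180. ] shift [ -5.8 -13.7  57.5] yaw -0.7 rows>=1.4
```

```bash
python3 - <<'E'
from h import *
path([sw([-107,-30,165]),sw([-107,-30,125])])
E
```

```text
[-0.0034, 0.0004, 0.0646]
[0.0016, 0.0397, 0.0043]
```

Emit:
send_rows --rows '[[[-0.0005,0,0.01],-0.6,5],[[-0.0005,0,0.012],0,5],[[-0.0005,0,0.012],0,5],[[-0.0005,0,0.012],0,5],[[-0.0005,0,0.01],0,5],[[0,0,0.004],0,5],[[0,0,0],0,5]]'

```text
t: 44.03
ee_pos: [556.0, 175.3, 162.5]
tcp_rot: [-1.334, 1.206, -1.022]
contact_force: [-0.1, 0.0, -2.4]
gripper_width: 16.2
```

```bash
python3 - <<'E'
from h import *
br(); to(sw([-107,-30,130]),8.46)
E
```

```text
t44.03 tcp [556.  175.3 162.5] samp [-114.5  -30.1  162.5] pitch err 6.72 deg tip [-0.121  0.025] jaw 8.2 q4 0.041 F [-0.1  0.  -2.4] w 16.2
to [563.4 176.5 130. ] shift [ 1.1 31.4 11.2] yaw -0.3 rows>=0.8
```

Emit:
send_rows --rows '[[[0,0.006,0.002],-0.3,5],[[0,0.007,0.003],0,5],[[0,0.007,0.003],0,5],[[0,0.006,0.002],0,5],[[0,0.003,0],0,5],[[0,0,0],0,5]]'

```text
t: 44.53
ee_pos: [559.8, 177.4, 128.8]
tcp_rot: [-1.339, 1.204, -1.016]
contact_force: [-0.3, -0.1, -2.1]
gripper_width: 16.2
```

```bash
python3 - <<'E'
from h import *
br(); to(sw([-107,-30,122]),8.46)
c=read_camera("scene"); crop(c,250,200,180,150,4,"s17")
c=read_camera("top"); crop(c,180,210,150,110,5,"t17")
E
```

```text
t44.53 tcp [559.8 177.4 128.8] samp [-110.4  -28.6  128.8] pitch err 6.95 deg tip [-0.125  0.024] jaw 8.5 q4 0.041 F [-0.3 -0.1 -2.1] w 16.2
to [563.4 176.5 122. ] shift [1.7 6.2 4.2] yaw 0.1 rows>=0.2
```

The rack's rear bottom corner (250,435) is close to the stop line, so I keep x and descend slowly.

Emit:
send_rows --rows '[[[0,0.004,-0.001],0,5],[[0,0.004,-0.001],0,5]]'

```text
t: 44.8
ee_pos: [558.6, 177.5, 122.9]
tcp_rot: [-1.336, 1.201, -1.018]
contact_force: [0.2, -0.9, -3.0]
gripper_width: 15.9
```

```bash
python3 - <<'E'
from h import *
br()
E
```

```text
t44.80 tcp [558.6 177.5 122.9] samp [-111.6  -28.3  122.9] pitch err 6.68 deg tip [-0.121  0.025] jaw 8.5 q4 0.041 F [ 0.2 -0.9 -3. ] w 15.9
```

Emit:
send_rows --rows '[[[0,0.004,0],0,5],[[0,0.003,0],0,5]]'

```text
t: 44.97
ee_pos: [557.5, 178.2, 118.7]
tcp_rot: [-1.335, 1.201, -1.017]
contact_force: [-7.8, -0.8, 18.6]
gripper_width: 15.7
```

```bash
python3 - <<'E'
from h import *
br()
E
```

```text
t44.97 tcp [557.5 178.2 118.7] samp [-112.6  -27.5  118.7] pitch err 6.66 deg tip [-0.12   0.025] jaw 8.5 q4 0.042 F [-7.8 -0.8 18.6] w 15.7
```

Contact at the expected deck height. Pressing lightly on the rear edge should also turn the tool back towards vertical.

Emit:
send_rows --rows '[[[0,0.003,-0.001],0,5],[[0,0.003,-0.001],0,5],[[0,0.003,-0.001],0,5]]'

```text
t: 45.22
ee_pos: [557.2, 178.1, 118.5]
tcp_rot: [-1.329, 1.193, -1.023]
contact_force: [-2.9, -0.9, 6.4]
gripper_width: 15.8
```

```bash
python3 - <<'E'
from h import *
br()
E
```

```text
t45.22 tcp [557.2 178.1 118.5] samp [-112.9  -27.6  118.5] pitch err 6.07 deg tip [-0.11   0.025] jaw 8.5 q4 0.041 F [-2.9 -0.9  6.4] w 15.8
```

Emit:
send_rows --rows '[[[0,0.005,-0.001],0,5],[[0,0.005,-0.001],0,5],[[0,0.005,-0.001],0,5],[[0,0.005,-0.001],0,5],[[0,0.005,-0.001],0,5],[[0,0.005,-0.001],0,5],[[0,0.005,-0.001],0,5],[[0,0.005,-0.001],0,5]]'

```text
t: 45.88
ee_pos: [555.1, 178.8, 115.8]
tcp_rot: [-1.31, 1.169, -1.037]
contact_force: [-6.8, -2.2, 15.6]
gripper_width: 16.0
```

```bash
python3 - <<'E'
from h import *
br(); print(st()[0]["moment"])
E
```

```text
t45.88 tcp [555.1 178.8 115.8] samp [-114.9  -26.6  115.8] pitch err 4.41 deg tip [-0.081  0.025] jaw 8.7 q4 0.038 F [-6.8 -2.2 15.6] w 16.0
[-0.46025556  0.90641969 -0.03804836]
```

Working: 4.4° now, at 15 N. Continuing.

Emit:
send_rows --rows '[[[0,0.005,-0.001],0,5],[[0,0.005,-0.001],0,5],[[0,0.005,-0.001],0,5],[[0,0.005,-0.001],0,5],[[0,0.005,-0.001],0,5],[[0,0.005,0],0,5],[[0,0.005,0],0,5],[[0,0.005,0],0,5]]'

```text
t: 46.55
ee_pos: [553.8, 178.9, 114.0]
tcp_rot: [-1.298, 1.15, -1.049]
contact_force: [-9.8, -2.0, 18.1]
gripper_width: 16.0
```

```bash
python3 - <<'E'
from h import *
br(); print(st()[0]["moment"])
E
```

```text
t46.55 tcp [553.8 178.9 114. ] samp [-116.1  -26.2  114. ] pitch err 3.16 deg tip [-0.059  0.023] jaw 8.8 q4 0.033 F [-9.8 -2.  18.1] w 16.0
[-0.60557121  1.40133654 -0.05546885]
```

The rack is about 4 mm too far forward now, so I'll ease pressure and shift it +x before releasing.

Emit:
send_rows --rows '[[[0,-0.003,0.002],0,5],[[0,-0.001,0.003],0,5],[[0,0,0.002],0,5],[[0,0,0],0,5]]'

```text
t: 46.88
ee_pos: [562.1, 180.2, 120.9]
tcp_rot: [-1.295, 1.147, -1.05]
contact_force: [-1.2, -0.8, -2.2]
gripper_width: 16.1
```

```bash
python3 - <<'E'
from h import *
br(); s,p,Q=st(); a=ws(p); u=ws(p+57*Q[:,1]); print("rear bottom",ws(p+57*Q[:,1]+75*Q[:,2]),"front bottom",ws(p+57*Q[:,1]-75*Q[:,2]))
E
```

```text
t46.88 tcp [562.1 180.2 120.9] samp [-107.7  -26.2  120.9] pitch err 2.93 deg tip [-0.055  0.024] jaw 8.8 q4 0.033 F [-1.2 -0.8 -2.2] w 16.1
rear bottom [-35.72062196 -24.0016686   60.16081818] front bottom [-185.52572888  -24.82168698   67.76065444]
```

Emit:
send_rows --rows '[[[0.002,0.001,-0.002],0,5],[[0.001,0.002,-0.001],0,5],[[0,0.003,0],0,5],[[0,0.002,0],0,5]]'

```text
t: 47.22
ee_pos: [558.2, 177.1, 113.7]
tcp_rot: [-1.297, 1.149, -1.048]
contact_force: [-6.4, -0.3, 16.2]
gripper_width: 16.1
```

```bash
cat >> h.py <<'E'
def ends(h=57):
    br(); s,p,Q=st(); k=1 if np.dot(Q[:,2],[1,0,0])>0 else -1
    print("rear bottom",ws(p+h*Q[:,1]+75*k*Q[:,2]).round(1),"front bottom",ws(p+h*Q[:,1]-75*k*Q[:,2]).round(1))
E
python3 - <<'E'
from h import *
ends()
E
```

```text
t47.22 tcp [558.2 177.1 113.7] samp [-112.   -28.7  113.7] pitch err 3.10 deg tip [-0.058  0.025] jaw 8.8 q4 0.034 F [-6.4 -0.3 16.2] w 16.1
rear bottom [-40.2 -26.4  52.8] front bottom [-189.9  -27.3   60.8]
```

Well placed now (−40…−190 within −35…−193). A bit more flattening, then release.

Emit:
send_rows --rows '[[[0,0.004,0.0005],0,5],[[0,0.004,0.0005],0,5],[[0,0.004,0.0005],0,5],[[0,0.004,0.0005],0,5],[[0,0.004,0.0005],0,5],[[0,0.004,0.0005],0,5],[[0,0.004,0.0005],0,5],[[0,0.004,0.0005],0,5]]'

```text
t: 47.88
ee_pos: [558.1, 177.5, 113.5]
tcp_rot: [-1.302, 1.147, -1.047]
contact_force: [-10.5, -1.6, 17.7]
gripper_width: 16.3
```

```bash
python3 - <<'E'
from h import *
ends()
E
```

```text
t47.88 tcp [558.1 177.5 113.5] samp [-112.1  -28.2  113.5] pitch err 3.24 deg tip [-0.06   0.021] jaw 9.0 q4 0.030 F [-10.5  -1.6  17.7] w 16.3
rear bottom [-40.4 -25.9  52.5] front bottom [-190.2  -27.2   60.9]
```

Emit:
send_rows --rows '[[[0,0,0],0,15],[[0,0,0],0,30],[[0,0,0],0,45],[[0,0,0],0,55],[[0,-0.004,0],0,55],[[0,-0.01,0],0,60],[[0,-0.014,0],0,60],[[0,-0.015,0],0,60],[[0,-0.015,0],0,60],[[0,-0.012,0],0,60],[[0,0,0],0,60]]'

```text
t: 48.8
ee_pos: [562.8, 175.6, 187.8]
tcp_rot: [-1.302, 1.148, -1.047]
contact_force: [0.6, -0.1, 0.3]
gripper_width: 56.3
```

```bash
python3 - <<'E'
from h import *
br()
c=read_camera("scene"); crop(c,250,200,180,150,4,"s18")
cv2.imwrite("pics/t18.png",read_camera("top")["color"])
E
```

```text
t48.80 tcp [562.8 175.6 187.8] samp [-107.7  -30.8  187.8] pitch err 3.27 deg tip [-0.06   0.021] jaw 8.9 q4 0.029 F [ 0.6 -0.1  0.3] w 56.3
```

Rack A sits in its bay. Back to the sill at y = 28 (empty bay) to reset the tilt, this time overcorrecting.

```bash
python3 - <<'E'
from h import *
path([sw([-212,28,180]),sw([-212,28,90])])
E
```

```text
[-0.0593, 0.0132, -0.1018]
[0.0027, 0.0898, 0.0054]
```

Emit:
send_rows --rows '[[[-0.006,0.001,-0.01],0,75],[[-0.009,0.002,-0.015],0,75],[[-0.009,0.002,-0.015],0,75],[[-0.009,0.002,-0.015],0,75],[[-0.009,0.002,-0.015],0,75],[[-0.009,0.002,-0.015],0,75],[[-0.004,0.004,-0.008],0,75],[[0,0.01,0],0,75],[[0,0.014,0.001],0,75],[[0,0.014,0.001],0,75],[[0,0.008,0.001],0,75],[[0,0,0],0,75]]'

```text
t: 49.9
ee_pos: [438.4, 218.2, 115.2]
tcp_rot: [-1.326, 1.167, -1.034]
contact_force: [-0.1, 0.5, -0.9]
gripper_width: 70.5
```

```bash
python3 - <<'E'
from h import *
br();path([sw([-212,28,95]),sw([-212.5,28,58])])
E
```

```text
t49.90 tcp [438.4 218.2 115.2] samp [-224.5   29.6  115.2] pitch err 4.75 deg tip [-0.09   0.016] jaw 9.0 q4 0.040 F [-0.1  0.5 -0.9] w 70.5
[0.0023, 0.019, 0.0141]
[0.0011, 0.0369, 0.0027]
```

Emit:
send_rows --rows '[[[0,0.005,0.005],0,75],[[0.001,0.006,0.006],0,75],[[0.001,0.006,0.004],0,75],[[0,0.006,0.001],0,75],[[0,0,0],0,75]]'

```text
t: 50.32
ee_pos: [454.7, 218.7, 87.9]
tcp_rot: [-1.326, 1.168, -1.035]
contact_force: [-0.1, -0.8, -0.7]
gripper_width: 70.8
```

```bash
python3 - <<'E'
from h import *
br();path([sw([-213,28,58])])
E
```

```text
t50.32 tcp [454.7 218.7  87.9] samp [-208.3   27.7   87.9] pitch err 4.79 deg tip [-0.09   0.016] jaw 8.9 q4 0.040 F [-0.1 -0.8 -0.7] w 70.8
[0.0006, 0.0302, -0.0021]
```

Emit:
send_rows --rows '[[[0,0.006,-0.001],0,75],[[0,0.008,-0.001],0,75],[[0,0.007,0],0,75],[[0,0.004,0],0,75],[[0,0,0],0,60],[[0,0,0],0,45],[[0,0,0],0,35],[[0,0,0],0,25],[[0,0,0],0,20],[[0,0,0],0,20],[[0,0,0],0,20]]' --grip_force 40

```text
t: 51.23
ee_pos: [448.3, 218.5, 60.7]
tcp_rot: [-1.329, 1.171, -1.033]
contact_force: [-0.7, 0.2, -1.1]
gripper_width: 40.2
```

```bash
python3 - <<'E'
from h import *
br()
E
```

```text
t51.23 tcp [448.3 218.5  60.7] samp [-214.6   28.5   60.7] pitch err 5.02 deg tip [-0.094  0.015] jaw 8.9 q4 0.041 F [-0.7  0.2 -1.1] w 40.2
```

Emit:
send_rows --rows '[[[0,0.001,-0.005],0,20],[[0,0.001,-0.005],0,20],[[0,0.001,-0.005],0,20],[[0,0.001,-0.005],0,20],[[0,0.001,-0.005],0,20],[[0,0.001,-0.005],0,20],[[0,0.001,-0.005],0,20]]'

```text
t: 51.82
ee_pos: [449.2, 218.5, 62.1]
tcp_rot: [-1.262, 1.123, -1.07]
contact_force: [10.3, 2.0, -8.0]
gripper_width: 40.4
```

```bash
python3 - <<'E'
from h import *
br()
E
```

```text
t51.82 tcp [449.2 218.5  62.1] samp [-213.8   28.3   62.1] pitch err 0.41 deg tip [-0.015  0.031] jaw 8.5 q4 0.038 F [10.3  2.  -8. ] w 40.4
```

Emit:
send_rows --rows '[[[0,0.001,-0.005],0,20],[[0,0.001,-0.005],0,20],[[0,0.001,-0.005],0,20],[[0,0.001,-0.005],0,20],[[0,0.001,-0.005],0,20],[[-0.005,0,0],0,20],[[-0.005,0,0],0,20],[[-0.005,0,0],0,20],[[-0.005,0,0],0,20],[[0,0,0],0,20],[[0,0,0],0,20]]'

```text
t: 52.73
ee_pos: [449.8, 217.9, 62.2]
tcp_rot: [-1.245, 1.068, -1.12]
contact_force: [0.1, 1.3, -1.3]
gripper_width: 39.9
```

```bash
python3 - <<'E'
from h import *
br()
E
```

```text
t52.73 tcp [449.8 217.9  62.2] samp [-213.2   27.6   62.2] pitch err -2.37 deg tip [0.043 0.002] jaw 8.5 q4 -0.012 F [ 0.1  1.3 -1.3] w 39.9
```

Emit:
send_rows --rows '[[[0,0,0],0,45],[[0,0,0],0,65],[[0,0,0],0,75],[[0,0,0],0,75],[[0,-0.01,0],0,75],[[0,-0.015,0],0,75],[[0,-0.018,0],0,65],[[0,-0.018,-0.002],0,65],[[0,-0.018,-0.004],0,65],[[0,-0.018,-0.006],0,65],[[0,-0.018,-0.006],0,65],[[0.005,-0.018,-0.006],0,65]]' --grip_force 20

```text
t: 53.73
ee_pos: [419.3, 209.7, 201.8]
tcp_rot: [-1.247, 1.064, -1.117]
contact_force: [0.4, 0.0, 1.0]
gripper_width: 61.1
```

```bash
python3 - <<'E'
from h import *
br(); to([486,-265,165],1.6); path([[430,0,210]])
E
```

```text
t53.73 tcp [419.3 209.7 201.8] samp [-244.6   24.   201.8] pitch err -2.38 deg tip [0.043 0.002] jaw 8.8 q4 -0.011 F [0.4 0.  1. ] w 61.1
to [ 486 -265  165] shift [479.2  38.8  -8.1] yaw 7.2 rows>=12.0
[0.209, -0.0081, -0.021]
```

Emit:
send_rows --rows '[[[0.014,-0.001,-0.003],0,65],[[0.018,0,-0.003],0,65],[[0.018,0,-0.003],0,65],[[0.018,0,-0.002],0,65],[[0.018,0,-0.001],0,65],[[0.018,0,0],0,65],[[0.018,0,0],0,65],[[0.018,0,0],0,65],[[0.018,0,0],0,65],[[0.018,0,0],0,65],[[0.018,0,0],0,65],[[0.018,0,0],0,65]]'

```text
t: 54.73
ee_pos: [445.6, -5.7, 223.2]
tcp_rot: [-1.228, 1.033, -1.122]
contact_force: [-0.4, 0.1, 0.6]
gripper_width: 61.0
```

```bash
python3 - <<'E'
from h import *
br(); to([486,-265,165],1.6)
E
```

```text
t54.73 tcp [445.6  -5.7 223.2] samp [-250.3 -192.9  223.2] pitch err -4.10 deg tip [0.075 0.006] jaw 9.5 q4 0.023 F [-0.4  0.1  0.6] w 61.0
to [ 486 -265  165] shift [262.   59.5  -7.3] yaw 7.9 rows>=6.6
```

Emit:
send_rows --rows '[[[0.014,0.002,0],0,65],[[0.018,0.003,0],0,65],[[0.018,0.003,0],0,65],[[0.018,0.003,0],0,65],[[0.018,0.003,0],0,65],[[0.018,0.003,0],0,65],[[0.018,0.003,0],0,65],[[0.018,0.003,0],0,65],[[0.018,0.003,0],0,65],[[0.018,0.003,0],0,65],[[0.018,0.003,0],0,65],[[0.018,0.003,0],0,65]]'

```text
t: 55.73
ee_pos: [487.2, -226.0, 203.1]
tcp_rot: [-1.224, 1.014, -1.134]
contact_force: [-0.2, 0.2, -0.0]
gripper_width: 60.8
```

```bash
python3 - <<'E'
from h import *
br(); to([486,-265,165],1.6)
E
```

```text
t55.73 tcp [ 487.2 -226.   203.1] samp [-241.6 -417.   203.1] pitch err -4.33 deg tip [ 0.092 -0.002] jaw 9.7 q4 0.054 F [-0.2  0.2 -0. ] w 60.8
to [ 486 -265  165] shift [ 37.6  37.9 -11.2] yaw 8.1 rows>=1.2
```

Emit:
send_rows --rows '[[[0.007,0.002,-0.001],2,65],[[0.009,0.003,-0.001],2,65],[[0.009,0.003,-0.002],2,65],[[0.008,0.003,-0.002],2,65],[[0.003,0.003,-0.003],0,65],[[0,0,0],0,65]]'

```text
t: 56.23
ee_pos: [483.1, -266.8, 189.8]
tcp_rot: [-1.149, 1.128, -1.246]
contact_force: [0.5, 0.9, -0.9]
gripper_width: 61.1
```

```bash
python3 - <<'E'
from h import *
br(); to([486,-265,165],1.6)
E
```

```text
t56.23 tcp [ 483.1 -266.8  189.8] samp [-251.6 -456.7  189.8] pitch err -4.25 deg tip [ 0.094 -0.004] jaw 0.8 q4 0.059 F [ 0.5  0.9 -0.9] w 61.1
to [ 486 -265  165] shift [-1.9 24.9  0.6] yaw -0.8 rows>=0.6
```

```bash
python3 - <<'E'
from h import *
path([[488,-265,110],[488,-265,57]])
E
```

```text
[-0.0022, 0.0799, -0.0026]
[-0.0003, 0.0528, -0.005]
```

Emit:
send_rows --rows '[[[0,0.008,0],-0.4,60],[[0,0.012,0],-0.4,60],[[0,0.013,0],0,60],[[0,0.013,0],0,60],[[0,0.013,0],0,60],[[0,0.01,0],0,60],[[0,0.005,0],0,60],[[0,0,0],0,60]]'

```text
t: 56.9
ee_pos: [489.4, -262.3, 107.7]
tcp_rot: [-1.159, 1.116, -1.228]
contact_force: [-0.3, 0.1, 1.8]
gripper_width: 56.3
```

```bash
python3 - <<'E'
from h import *
br(); path([[488,-265,57]])
c=read_camera("scene"); crop(c,285,100,100,100,6,"s19")
E
```

```text
t56.90 tcp [ 489.4 -262.3  107.7] samp [-244.8 -453.2  107.7] pitch err -4.06 deg tip [ 0.092 -0.001] jaw 1.9 q4 0.064 F [-0.3  0.1  1.8] w 56.3
[0.0024, 0.0504, -0.0061]
```

Fingers straddle rack B's plate. Descending and gripping.

Emit:
send_rows --rows '[[[0.0005,0.008,-0.001],0,60],[[0.0005,0.01,-0.001],0,60],[[0.0005,0.01,-0.001],0,60],[[0.0005,0.009,-0.001],0,60],[[0,0.005,0],0,60],[[0,0.001,0],0,60],[[0,0,0],0,45]]'

```text
t: 57.53
ee_pos: [490.8, -265.9, 62.3]
tcp_rot: [-1.158, 1.112, -1.231]
contact_force: [0.4, -0.6, 0.4]
gripper_width: 52.6
```

Emit:
send_rows --rows '[[[0,0,0],0,35],[[0,0,0],0,25],[[0,0,0],0,15],[[0,0,0],0,8],[[0,0,0],0,5],[[0,0,0],0,5],[[0,0,0],0,5]]'

```text
t: 58.12
ee_pos: [490.8, -266.5, 63.6]
tcp_rot: [-1.16, 1.111, -1.232]
contact_force: [0.1, 0.7, 0.6]
gripper_width: 16.9
```

```bash
python3 - <<'E'
from h import *
br()
E
```

```text
t58.12 tcp [ 490.8 -266.5   63.6] samp [-244.  -457.6   63.6] pitch err -4.31 deg tip [ 0.095 -0.004] jaw 2.0 q4 0.066 F [0.1 0.7 0.6] w 16.9
```

Emit:
send_rows --rows '[[[0,0.004,0],0,5],[[0,0.005,0],0,5],[[0,0.005,0],0,5],[[0,0.005,0],0,5]]' --grip_force 40

```text
t: 58.45
ee_pos: [491.2, -267.1, 63.0]
tcp_rot: [-1.166, 1.114, -1.224]
contact_force: [-13.3, 7.7, 30.6]
gripper_width: 16.8
```

```bash
python3 - <<'E'
from h import *
br()
E
```

```text
t58.45 tcp [ 491.2 -267.1   63. ] samp [-243.7 -458.1   63. ] pitch err -3.92 deg tip [ 0.087 -0.003] jaw 2.3 q4 0.062 F [-13.3   7.7  30.6] w 16.8
```

Emit:
send_rows --rows '[[[0,0.002,0.003],0,5],[[0,0.003,0.003],0,5],[[0,0.003,0.003],0,5],[[0,0.003,0.003],0,5],[[0,0.003,0.003],0,5]]'

```text
t: 58.87
ee_pos: [501.3, -269.4, 62.9]
tcp_rot: [-1.184, 1.12, -1.216]
contact_force: [-13.0, 2.7, 20.3]
gripper_width: 16.4
```

```bash
python3 - <<'E'
from h import *
br()
E
```

```text
t58.87 tcp [ 501.3 -269.4   62.9] samp [-234.  -461.9   62.9] pitch err -3.46 deg tip [ 0.072 -0.007] jaw 2.6 q4 0.044 F [-13.    2.7  20.3] w 16.4
```

Emit:
send_rows --rows '[[[0,0.003,0.003],0,5],[[0,0.003,0.003],0,5],[[0,0.003,0.003],0,5],[[0,0.003,0.003],0,5],[[0,0.003,0.003],0,5],[[0,0.003,0.003],0,5],[[0,0.003,0.003],0,5],[[0,0.003,0.003],0,5],[[0,0.003,0.003],0,5],[[0,0.003,0.003],0,5]]'

```text
t: 59.7
ee_pos: [515.3, -274.7, 62.5]
tcp_rot: [-1.227, 1.144, -1.192]
contact_force: [-12.8, 3.3, 21.4]
gripper_width: 15.7
```

```bash
python3 - <<'E'
from h import *
br()
E
```

```text
t59.70 tcp [ 515.3 -274.7   62.5] samp [-220.9 -469.2   62.5] pitch err -1.65 deg tip [ 0.025 -0.014] jaw 3.1 q4 0.004 F [-12.8   3.3  21.4] w 15.7
```

That fixed the tilt well (1.7°). Lifting and going round to the front, aiming at the bay at y = +28.

Emit:
send_rows --rows '[[[0,-0.006,0],0,5],[[0,-0.012,0],0,5],[[0,-0.016,0],0,5],[[0,-0.016,0],0,5],[[0,-0.016,0],0,5],[[0,-0.016,0],0,5],[[0,-0.016,0],0,5],[[0,-0.016,0],0,5],[[0,-0.016,0],0,5],[[0,-0.01,-0.006],0,5],[[0,-0.004,-0.012],0,5],[[0,0,-0.016],0,5]]' --grip_force 30

```text
t: 60.7
ee_pos: [479.3, -270.9, 207.4]
tcp_rot: [-1.22, 1.144, -1.186]
contact_force: [-0.1, -0.6, -3.0]
gripper_width: 15.5
```

```bash
python3 - <<'E'
from h import *
br(); path([[375,-180,210],sw([-335,28,210])])
E
```

```text
t60.70 tcp [ 479.3 -270.9  207.4] samp [-256.  -460.2  207.4] pitch err -1.49 deg tip [ 0.028 -0.007] jaw 3.2 q4 0.013 F [-0.1 -0.6 -3. ] w 15.5
[-0.0966, -0.0061, -0.0989]
[-0.3823, -0.0038, -0.0242]
```

Emit:
send_rows --rows '[[[-0.012,-0.001,-0.014],0,5],[[-0.015,-0.001,-0.015],0,5],[[-0.015,-0.001,-0.015],0,5],[[-0.015,-0.001,-0.015],0,5],[[-0.015,-0.001,-0.015],0,5],[[-0.016,0,-0.014],0,5],[[-0.018,0,-0.01],0,5],[[-0.02,0,-0.005],0,5],[[-0.02,0,-0.002],0,5],[[-0.02,0,-0.001],0,5],[[-0.02,0,-0.001],0,5],[[-0.02,0,-0.001],0,5]]'

```text
t: 61.7
ee_pos: [346.7, -63.4, 201.5]
tcp_rot: [-1.214, 1.155, -1.19]
contact_force: [0.4, 0.5, -2.6]
gripper_width: 16.0
```

```bash
python3 - <<'E'
from h import *
br(); path([sw([-335,28,210])])
E
```

```text
t61.70 tcp [346.7 -63.4 201.5] samp [-356.7 -235.4  201.5] pitch err -1.41 deg tip [ 0.026 -0.003] jaw 2.6 q4 0.008 F [ 0.4  0.5 -2.6] w 16.0
[-0.2642, -0.0097, -0.0051]
```

Tilt is stable at 1.5°. Continuing.

Emit:
send_rows --rows '[[[-0.018,-0.001,0],0,5],[[-0.02,-0.001,0],0,5],[[-0.02,-0.001,0],0,5],[[-0.02,-0.001,0],0,5],[[-0.02,-0.001,0],0,5],[[-0.02,-0.001,0],0,5],[[-0.02,-0.001,0],0,5],[[-0.02,-0.001,0],0,5],[[-0.02,-0.001,0],0,5],[[-0.018,0,0],0,5],[[-0.01,0,0],-2,5],[[0,0,0],-2,5]]'

```text
t: 62.7
ee_pos: [327.6, 156.8, 204.9]
tcp_rot: [-1.243, 1.103, -1.13]
contact_force: [-0.1, 0.2, -2.2]
gripper_width: 15.8
```

```bash
python3 - <<'E'
from h import *
br(); to(sw([-335,28,205]),8.46)
E
```

```text
t62.70 tcp [327.6 156.8 204.9] samp [-343.1  -14.8  204.9] pitch err -1.47 deg tip [0.025 0.004] jaw 6.9 q4 -0.001 F [-0.1  0.2 -2.2] w 15.8
to [329.3 200.4 205. ] shift [-43.    0.1   7. ] yaw -1.6 rows>=1.1
```

Emit:
send_rows --rows '[[[-0.012,0,0],-0.8,5],[[-0.016,0,0.003],-0.8,5],[[-0.012,0,0.008],0,5],[[-0.003,0,0.014],0,5],[[0,0,0.016],0,5],[[0,0,0.016],0,5],[[0,0,0.016],0,5],[[0,0,0.016],0,5],[[0,0,0.016],0,5],[[0,0,0.016],0,5],[[0,0,0.016],0,5]]'

```text
t: 63.62
ee_pos: [451.8, 223.8, 201.0]
tcp_rot: [-1.264, 1.083, -1.096]
contact_force: [0.3, 0.2, -1.4]
gripper_width: 15.5
```

```bash
python3 - <<'E'
from h import *
br(); to(sw([-115,28,180]),8.46)
E
```

```text
t63.62 tcp [451.8 223.8 201. ] samp [-210.4   33.1  201. ] pitch err -0.97 deg tip [0.016 0.006] jaw 9.1 q4 0.001 F [ 0.3  0.2 -1.4] w 15.5
to [546.9 232.7 180. ] shift [ 6.2 22.6 95. ] yaw 0.6 rows>=2.4
```

Emit:
send_rows --rows '[[[0.001,0.001,0.012],0.3,5],[[0.001,0.003,0.014],0.3,5],[[0.001,0.003,0.014],0,5],[[0.001,0.003,0.014],0,5],[[0.001,0.003,0.014],0,5],[[0.001,0.003,0.012],0,5],[[0,0.003,0.007],0,5],[[0,0,0],0,5]]'

```text
t: 64.28
ee_pos: [541.9, 229.9, 177.1]
tcp_rot: [-1.262, 1.097, -1.101]
contact_force: [-0.0, -0.0, -2.7]
gripper_width: 15.6
```

```bash
python3 - <<'E'
from h import *
ends(62.5); to(sw([-115,28,128]),8.46)
E
```

```text
t64.28 tcp [541.9 229.9 177.1] samp [-120.4   26.   177.1] pitch err -0.66 deg tip [0.01  0.007] jaw 8.4 q4 0.005 F [-0.  -0.  -2.7] w 15.6
rear bottom [-44.7  26.2 115.4] front bottom [-194.7   26.5  113.8]
to [546.9 232.7 128. ] shift [-1.8 49.1  4.9] yaw -0.1 rows>=1.2
```

Emit:
send_rows --rows '[[[0,0.006,0.001],0,5],[[-0.001,0.009,0.002],0,5],[[-0.001,0.009,0.002],0,5],[[0,0.009,0.001],0,5],[[0,0.008,0],0,5],[[0,0.004,0],0,5],[[0,0,0],0,5]]'

```text
t: 64.87
ee_pos: [544.0, 233.3, 125.6]
tcp_rot: [-1.267, 1.1, -1.098]
contact_force: [-1.2, 0.2, -2.8]
gripper_width: 16.1
```

```bash
python3 - <<'E'
from h import *
ends(62.5)
E
```

```text
t64.87 tcp [544.  233.3 125.6] samp [-117.8   28.9  125.6] pitch err -0.33 deg tip [0.004 0.007] jaw 8.4 q4 0.006 F [-1.2  0.2 -2.8] w 16.1
rear bottom [-42.5  29.3  63.5] front bottom [-192.5   29.4   62.7]
```

Emit:
send_rows --rows '[[[0,0,0.002],0,5],[[0,0.002,0.002],0,5],[[0,0.003,0],0,5],[[0,0.003,0],0,5]]'

```text
t: 65.2
ee_pos: [549.0, 234.3, 118.0]
tcp_rot: [-1.265, 1.098, -1.098]
contact_force: [1.0, 0.3, 1.5]
gripper_width: 15.5
```

```bash
python3 - <<'E'
from h import *
ends(62.5)
E
```

```text
t65.20 tcp [549.  234.3 118. ] samp [-112.7   29.2  118. ] pitch err -0.45 deg tip [0.006 0.007] jaw 8.4 q4 0.006 F [1.  0.3 1.5] w 15.5
rear bottom [-37.3  29.6  56.1] front bottom [-187.2   29.7   55. ]
```

Seated at −37…−187 and nearly vertical. Release and rise.

Emit:
send_rows --rows '[[[0,0,0],0,15],[[0,0,0],0,30],[[0,0,0],0,45],[[0,0,0],0,55],[[0,-0.005,0],0,55],[[0,-0.01,0],0,60],[[0,-0.015,-0.002],0,60],[[0,-0.015,-0.008],0,60],[[0,-0.015,-0.014],0,60],[[0,-0.012,-0.016],0,60],[[0,-0.005,-0.016],0,60],[[0,0,-0.016],0,60]]'

```text
t: 66.2
ee_pos: [482.0, 223.7, 208.0]
tcp_rot: [-1.251, 1.09, -1.105]
contact_force: [0.3, -1.1, -0.4]
gripper_width: 56.5
```

```bash
python3 - <<'E'
from h import *
br()
c=read_camera("scene"); crop(c,250,200,180,150,4,"s20")
c=read_camera("top"); cv2.imwrite("pics/t20.png",c["color"][120:330,150:480].repeat(2,0).repeat(2,1))
E
```

```text
t66.20 tcp [482.  223.7 208. ] samp [-180.5   28.7  208. ] pitch err -1.36 deg tip [0.022 0.011] jaw 8.4 q4 0.005 F [ 0.3 -1.1 -0.4] w 56.5
```

Both racks are well seated and rack C hasn't moved. Going for C.

```bash
python3 - <<'E'
from h import *
path([sw([-255,28,212]),[450,-20,215],[531,-352,170]])
E
```

```text
[0.0009, -0.0064, -0.0728]
[0.2357, -0.0046, 0.0073]
[0.3406, 0.0431, 0.0307]
```

Emit:
send_rows --rows '[[[0,0,-0.014],0,62],[[0,0,-0.018],0,62],[[0,0,-0.018],0,62],[[0.006,0,-0.012],0,62],[[0.014,0,-0.006],0,62],[[0.02,0,0],0,62],[[0.02,0,0],0,62],[[0.02,0,0],0,62],[[0.02,0,0],0,62],[[0.02,0,0],0,62],[[0.02,0,0],0,62],[[0.02,0,0],0,62]]'

```text
t: 67.3
ee_pos: [443.9, 52.4, 211.6]
tcp_rot: [-1.243, 1.074, -1.104]
contact_force: [0.3, 0.3, 0.3]
gripper_width: 58.4
```

```bash
python3 - <<'E'
from h import *
br(); to([531,-352,180],-1.3)
E
```

```text
t67.30 tcp [443.9  52.4 211.6] samp [-243.4 -135.2  211.6] pitch err -1.95 deg tip [0.036 0.014] jaw 8.8 q4 0.017 F [0.3 0.3 0.3] w 58.4
to [ 531 -352  180] shift [413.2  29.   22.9] yaw 10.1 rows>=10.3
```

Emit:
send_rows --rows '[[[0.018,0,0],0,62],[[0.02,0.001,0.001],0,62],[[0.02,0.001,0.001],0,62],[[0.02,0.001,0.001],0,62],[[0.02,0.001,0.001],0,62],[[0.02,0.001,0.001],0,62],[[0.02,0.001,0.001],0,62],[[0.02,0.001,0.001],0,62],[[0.02,0.001,0.001],0,62],[[0.02,0.001,0.001],0,62],[[0.02,0.001,0.001],0,62],[[0.02,0.001,0.001],0,62]]'

```text
t: 68.3
ee_pos: [502.4, -199.7, 205.9]
tcp_rot: [-1.237, 1.065, -1.117]
contact_force: [0.5, -0.9, 0.8]
gripper_width: 58.4
```

```bash
python3 - <<'E'
from h import *
br(); to([531,-352,180],-1.3)
E
```

```text
t68.30 tcp [ 502.4 -199.7  205.9] samp [-222.6 -393.2  205.9] pitch err -2.08 deg tip [0.048 0.009] jaw 8.6 q4 0.034 F [ 0.5 -0.9  0.8] w 58.4
to [ 531 -352  180] shift [154.9  25.9   4.2] yaw 9.9 rows>=3.9
```

Emit:
send_rows --rows '[[[0.014,0.002,0],0,62],[[0.018,0.003,0.001],0,62],[[0.018,0.003,0.001],0,62],[[0.018,0.003,0.001],0,62],[[0.018,0.003,0.001],0,62],[[0.018,0.003,0],2,62],[[0.016,0.003,0],2,62],[[0.012,0.002,0],2,62],[[0.006,0,0],2,62],[[0,0,0],2,62],[[0,0,0],0,62]]'

```text
t: 69.22
ee_pos: [530.6, -352.2, 182.3]
tcp_rot: [-1.147, 1.205, -1.256]
contact_force: [0.5, -0.3, -1.2]
gripper_width: 58.3
```

```bash
python3 - <<'E'
from h import *
br(); to([532,-352,110],-1.3)
E
```

```text
t69.22 tcp [ 530.6 -352.2  182.3] samp [-217.2 -548.2  182.3] pitch err -1.86 deg tip [0.051 0.007] jaw -2.3 q4 0.040 F [ 0.5 -0.3 -1.2] w 58.3
to [ 532 -352  110] shift [ 0.4 72.3 -2.3] yaw -1.0 rows>=1.8
```

Emit:
send_rows --rows '[[[0,0.008,0],-0.5,60],[[0,0.012,0],-0.5,60],[[0,0.013,0],0,60],[[0,0.013,0],0,60],[[0,0.012,0],0,60],[[0,0.008,0],0,60],[[0,0.003,0],0,60],[[0,0,0],0,60]]'

```text
t: 69.88
ee_pos: [534.2, -349.1, 105.2]
tcp_rot: [-1.16, 1.188, -1.235]
contact_force: [0.4, 0.5, -0.2]
gripper_width: 56.3
```

```bash
python3 - <<'E'
from h import *
br(); to([532,-352,58],-1.3)
c=read_camera("scene"); crop(c,270,70,110,100,6,"s21")
E
```

```text
t69.88 tcp [ 534.2 -349.1  105.2] samp [-213.2 -545.6  105.2] pitch err -1.69 deg tip [0.049 0.009] jaw -0.8 q4 0.042 F [ 0.4  0.5 -0.2] w 56.3
to [ 532 -352   58] shift [ 3.4 47.  -4.4] yaw 0.5 rows>=1.2
```

Aligned: fingers at (218,250) and (370,240), plate at (293,265). Descend and grip.

Emit:
send_rows --rows '[[[0.001,0.008,-0.001],0.3,60],[[0.001,0.01,-0.001],0,60],[[0.001,0.01,0],0,60],[[0,0.009,0],0,60],[[0,0.005,0],0,60],[[0,0,0],0,60],[[0,0,0],0,45],[[0,0,0],0,30],[[0,0,0],0,15],[[0,0,0],0,5],[[0,0,0],0,5],[[0,0,0],0,5]]' --grip_force 25

```text
t: 70.93
ee_pos: [535.9, -353.9, 62.0]
tcp_rot: [-1.157, 1.187, -1.243]
contact_force: [-1.2, -0.4, -1.3]
gripper_width: 19.9
```

```bash
python3 - <<'E'
from h import *
br()
E
```

```text
t70.93 tcp [ 535.9 -353.9   62. ] samp [-212.3 -550.6   62. ] pitch err -1.99 deg tip [0.053 0.006] jaw -1.1 q4 0.044 F [-1.2 -0.4 -1.3] w 19.9
```

Closing on, then a slide under pressure to reduce the 3° tilt.

Emit:
send_rows --rows '[[[0,0,0],0,5],[[0,0,0],0,5],[[0,0.003,0.001],0,5],[[0,0.003,0.003],0,5],[[0,0.003,0.003],0,5],[[0,0.003,0.003],0,5],[[0,0.003,0.003],0,5],[[0,0.003,0.003],0,5]]' --grip_force 40

```text
t: 71.6
ee_pos: [544.7, -357.7, 61.9]
tcp_rot: [-1.176, 1.197, -1.235]
contact_force: [-5.5, 1.0, 12.2]
gripper_width: 16.3
```

```bash
python3 - <<'E'
from h import *
br()
E
```

```text
t71.60 tcp [ 544.7 -357.7   61.9] samp [-204.1 -555.7   61.9] pitch err -1.39 deg tip [0.033 0.001] jaw -0.9 q4 0.025 F [-5.5  1.  12.2] w 16.3
```

Emit:
send_rows --rows '[[[0,-0.006,0],0,5],[[0,-0.012,0],0,5],[[0,-0.016,0],0,5],[[0,-0.016,0],0,5],[[0,-0.016,0],0,5],[[0,-0.016,0],0,5],[[0,-0.016,0],0,5],[[0,-0.016,0],0,5],[[0,-0.016,0],0,5],[[0,-0.01,-0.006],0,5],[[-0.006,-0.004,-0.012],0,5],[[-0.012,0,-0.014],0,5]]' --grip_force 30

```text
t: 72.6
ee_pos: [509.4, -338.1, 209.8]
tcp_rot: [-1.17, 1.195, -1.235]
contact_force: [-1.0, -0.5, -2.4]
gripper_width: 15.6
```

```bash
python3 - <<'E'
from h import *
br(); path([[385,-180,208],sw([-345,-84,208])]); print(sw([-345,-84,208]))
E
```

```text
t72.60 tcp [ 509.4 -338.1  209.8] samp [-236.2 -531.1  209.8] pitch err -1.44 deg tip [0.039 0.005] jaw -0.9 q4 0.030 F [-1.  -0.5 -2.4] w 15.6
[-0.1561, -0.0022, -0.1268]
[-0.2673, -0.0006, -0.0533]
[335.90557066  88.10819422 208.        ]
```

Emit:
send_rows --rows '[[[-0.016,0,-0.014],0,5],[[-0.018,0,-0.015],0,5],[[-0.018,0,-0.015],0,5],[[-0.018,0,-0.015],0,5],[[-0.018,0,-0.015],0,5],[[-0.018,0,-0.015],0,5],[[-0.018,0,-0.014],0,5],[[-0.018,0,-0.012],0,5],[[-0.018,0,-0.008],0,5],[[-0.018,0,-0.005],0,5],[[-0.018,0,-0.004],0,5],[[-0.018,0,-0.003],0,5]]'

```text
t: 73.6
ee_pos: [363.8, -110.5, 201.9]
tcp_rot: [-1.164, 1.201, -1.238]
contact_force: [0.3, -0.1, -2.2]
gripper_width: 15.9
```

```bash
python3 - <<'E'
from h import *
br(); to(sw([-345,-84,208]),8.46)
E
```

```text
t73.60 tcp [ 363.8 -110.5  201.9] samp [-346.7 -284.5  201.9] pitch err -1.66 deg tip [0.039 0.008] jaw -1.3 q4 0.027 F [ 0.3 -0.1 -2.2] w 15.9
to [335.9  88.1 208. ] shift [-197.9   -5.6  -32.2] yaw -9.8 rows>=4.9
```

Emit:
send_rows --rows '[[[-0.02,-0.001,-0.003],0,5],[[-0.02,-0.001,-0.003],0,5],[[-0.02,-0.001,-0.003],0,5],[[-0.02,-0.001,-0.003],0,5],[[-0.02,-0.001,-0.003],0,5],[[-0.02,-0.001,-0.003],0,5],[[-0.02,0,-0.003],-1,5],[[-0.018,0,-0.001],-2,5],[[-0.014,0,0.002],-2,5],[[-0.008,0,0.006],-2,5],[[0,0,0.006],-2,5],[[0,0,0.006],-1,5]]'

```text
t: 74.6
ee_pos: [353.5, 85.7, 206.6]
tcp_rot: [-1.243, 1.063, -1.102]
contact_force: [0.7, -0.2, -2.4]
gripper_width: 16.1
```

```bash
python3 - <<'E'
from h import *
br(); to(sw([-115,-84,185]),8.46)
E
```

```text
t74.60 tcp [353.5  85.7 206.6] samp [-328.   -88.9  206.6] pitch err -2.41 deg tip [0.042 0.013] jaw 9.3 q4 0.014 F [ 0.7 -0.2 -2.4] w 16.1
to [563.4 122.  185. ] shift [ -1.6  31.  211.9] yaw 0.8 rows>=5.3
```

Emit:
send_rows --rows '[[[0,0.001,0.012],0.4,5],[[0,0.001,0.016],0.4,5],[[0,0.001,0.016],0,5],[[0,0.001,0.016],0,5],[[0,0.001,0.016],0,5],[[0,0.001,0.016],0,5],[[0,0.001,0.016],0,5],[[0,0.001,0.016],0,5],[[0,0.001,0.016],0,5],[[0,0.001,0.016],0,5],[[0,0.002,0.014],0,5],[[0,0.002,0.012],0,5]]'

```text
t: 75.6
ee_pos: [538.7, 110.8, 196.5]
tcp_rot: [-1.234, 1.082, -1.115]
contact_force: [-0.7, 0.7, -2.5]
gripper_width: 15.7
```

```bash
python3 - <<'E'
from h import *
ends(62); to(sw([-115,-84,175]),8.46)
E
```

```text
t75.60 tcp [538.7 110.8 196.5] samp [-141.1  -91.4  196.5] pitch err -2.26 deg tip [0.039 0.015] jaw 8.0 q4 0.014 F [-0.7  0.7 -2.5] w 15.7
rear bottom [-63.6 -91.4 137.6] front bottom [-213.5  -90.3  131.5]
to [563.4 122.  175. ] shift [-7.4 22.6 25.1] yaw -0.4 rows>=0.6
```

Emit:
send_rows --rows '[[[-0.002,0.003,0.006],-0.4,5],[[-0.003,0.006,0.008],0,5],[[-0.002,0.008,0.006],0,5],[[0,0.01,0.003],0,5],[[0,0.01,0.001],0,5],[[0,0.01,0],0,5],[[0,0.006,0],0,5],[[0,0,0],0,5]]'

```text
t: 76.27
ee_pos: [563.6, 120.7, 136.5]
tcp_rot: [-1.241, 1.083, -1.109]
contact_force: [0.6, 0.2, -2.5]
gripper_width: 15.5
```

```bash
python3 - <<'E'
from h import *
ends(62)
c=read_camera("scene"); crop(c,250,200,180,150,4,"s22")
E
```

```text
t76.27 tcp [563.6 120.7 136.5] samp [-115.   -85.2  136.5] pitch err -1.93 deg tip [0.033 0.015] jaw 8.3 q4 0.014 F [ 0.6  0.2 -2.5] w 15.5
rear bottom [-37.9 -84.8  77.2] front bottom [-187.8  -84.5   72. ]
```

Aligned over the third bay, at −38…−188 along x. Lowering the last 20 mm.

Emit:
send_rows --rows '[[[0,0.005,0],0,5],[[0,0.006,0],0,5],[[0,0.005,0],0,5],[[0,0.002,0],0,5],[[0,0,0],0,5]]'

```text
t: 76.73
ee_pos: [565.1, 121.1, 119.3]
tcp_rot: [-1.238, 1.08, -1.11]
contact_force: [-0.6, 0.2, 0.5]
gripper_width: 16.1
```

```bash
python3 - <<'E'
from h import *
ends(62)
E
```

```text
t76.73 tcp [565.1 121.1 119.3] samp [-113.4  -85.1  119.3] pitch err -2.14 deg tip [0.037 0.015] jaw 8.3 q4 0.014 F [-0.6  0.2  0.5] w 16.1
rear bottom [-36.1 -84.7  60.2] front bottom [-186.   -84.4   54.5]
```

Emit:
send_rows --rows '[[[0,0.001,-0.003],0,5],[[0,0.003,-0.001],0,5],[[0,0.002,0],0,5],[[0,0,0],0,15],[[0,0,0],0,30],[[0,0,0],0,45],[[0,0,0],0,55]]'

```text
t: 77.32
ee_pos: [566.0, 121.0, 120.5]
tcp_rot: [-1.229, 1.071, -1.116]
contact_force: [0.3, -0.7, -0.1]
gripper_width: 32.6
```

```bash
python3 - <<'E'
from h import *
ends(62)
E
```

```text
t77.32 tcp [566.  121.  120.5] samp [-112.6  -85.4  120.5] pitch err -2.84 deg tip [0.049 0.016] jaw 8.3 q4 0.014 F [ 0.3 -0.7 -0.1] w 32.6
rear bottom [-34.6 -85.   62.3] front bottom [-184.4  -84.7   54.7]
```

Emit:
send_rows --rows '[[[0,-0.005,0],0,57],[[0,-0.01,0],0,60],[[0,-0.015,-0.002],0,60],[[0,-0.016,-0.008],0,60],[[0,-0.016,-0.014],0,60],[[0,-0.014,-0.016],0,60],[[0,-0.006,-0.018],0,60],[[0,0,-0.018],0,60],[[0,0,-0.018],0,60],[[0,0,-0.018],0,60],[[0,0,-0.018],0,60],[[0,0,-0.01],0,60]]'

```text
t: 78.32
ee_pos: [423.3, 98.5, 208.1]
tcp_rot: [-1.219, 1.061, -1.123]
contact_force: [-0.1, -0.6, 0.3]
gripper_width: 56.3
```

```bash
python3 - <<'E'
from h import *
br()
c=read_camera("scene"); crop(c,250,200,180,150,4,"s23")
c=read_camera("top"); crop(c,180,200,200,150,4,"t23")
E
```

```text
t78.32 tcp [423.3  98.5 208.1] samp [-257.1  -86.6  208.1] pitch err -3.64 deg tip [0.063 0.016] jaw 8.3 q4 0.015 F [-0.1 -0.6  0.3] w 56.3
```

All three racks are in. Rack C's rear end was close to the stop, so I'll overlay flat-seated boxes to check that it sits flat.

```bash
cat > ov2.py <<'E'
from h import *
def ov(n,a,f,name,xs):
    c=read_camera(n); u0,v0,w,h=a
    im=cv2.resize(c["color"][v0:v0+h,u0:u0+w],None,fx=f,fy=f,interpolation=cv2.INTER_CUBIC)
    def L(p,q,col):
        P=((proj(c,[sw(p),sw(q)])-[u0,v0]+.5)*f-.5).round().astype(int); cv2.line(im,tuple(map(int,P[0])),tuple(map(int,P[1])),col,1,cv2.LINE_AA)
    for x,y in xs:
        k=[(x-75,y-20),(x+75,y-20),(x+75,y+20),(x-75,y+20)]
        for i in range(4): L([*k[i],95],[*k[(i+1)%4],95],(0,0,255))
        k=[(x-8,y-18),(x+8,y-18),(x+8,y+18),(x-8,y+18)]
        for i in range(4): L([*k[i],149],[*k[(i+1)%4],149],(255,0,0))
    L([-35,-112,67],[-35,112,67],(0,160,0)); L([-193,-112,76],[-193,112,76],(0,160,0))
    cv2.imwrite(f"pics/{name}.png",im)
X=[(-114,-84),(-114,-28),(-114,28)]
ov("scene",(275,235,110,100),7,"ov2s",X); ov("top",(215,215,110,90),7,"ov2t",X)
E
python3 ov2.py
```

```text
(no output)
```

All racks look flat and centred. Now the bar: locate it and relate it to the TCP offset from when I lifted it.

```bash
python3 - <<'E'
from h import *
print("pickup in new frame",ws([488.4,197.0,122]),"jaw then 98.3 ; home world",sw([-182.5,0,119]))
c=read_camera("top"); crop(c,275,290,120,50,6,"t24"); 
c=read_camera("scene"); crop(c,350,170,80,120,5,"s24")
E
```

```text
pickup in new frame [-178.14099766    1.26458634  122.        ] jaw then 98.3 ; home world [484.27455877 195.10769593 119.        ]
```

```bash
python3 - <<'E'
from h import *
c=read_camera("scene")
# end-edge centres on upper face (z=10)
a=back(c,((95-2)/5+350,(58-2)/5+170),10); b=back(c,((248-2)/5+350,(521-2)/5+170),10)
d=b-a; print(a.round(1),b.round(1),np.linalg.norm(d).round(1),((a+b)/2).round(1),np.degrees(np.arctan2(d[1],d[0])).round(2))
c=read_camera("top"); e=back(c,((642-2.5)/6+275,(105-2.5)/6+290),10); print("right end",e.round(1))
t=np.radians(98.3); print("centre from right end",(e[:2]+142*np.array([np.cos(t),np.sin(t)])).round(1))
E
```

```text
[ 414.7 -155.3   10. ] [377.3 130.2  10. ] 288.0 [396.  -12.5  10. ] 97.47
right end [ 418.4 -154.2   10. ]
centre from right end [397.9 -13.7]
```

The camera and the pick-up relation agree on the bar centre: (395.5, −13.5), angle about 98°. Moving above it, then turning.

```bash
python3 - <<'E'
from h import *
to([398,-13.5,190],98)
E
```

```text
to [398.  -13.5 190. ] shift [107.1  13.9 -44.3] yaw -89.7 rows>=12.8
```

Emit:
send_rows --rows '[[[0,0,-0.008],0,60],[[0.01,0,-0.008],0,60],[[0.014,0,-0.004],0,60],[[0.014,0,0],-4,60],[[0,0,0],-6.5,60],[[0,0,0],-6.5,60],[[0,0,0],-6.5,60],[[0,0,0],-6.5,60],[[0,0,0],-6.5,60],[[0,0,0],-6.5,60],[[0,0,0],-6.5,60],[[0,0,0],-6.5,60]]'

```text
t: 79.72
ee_pos: [407.3, 56.2, 202.9]
tcp_rot: [-1.521, 0.275, -0.351]
contact_force: [-0.7, -0.4, 0.2]
gripper_width: 56.4
```

```bash
python3 - <<'E'
from h import *
br();to([398,-13.5,170],98)
E
```

```text
t79.72 tcp [407.3  56.2 202.9] samp [-279.1 -126.1  202.9] pitch err -2.93 deg tip [0.053 0.017] jaw 67.1 q4 0.022 F [-0.7 -0.4  0.2] w 56.4
to [398.  -13.5 170. ] shift [ 17.3  31.2 -69. ] yaw -30.9 rows>=4.4
```

Emit:
send_rows --rows '[[[0,0,0],-6.5,60],[[0,0,0],-6.5,60],[[0,0,0],-6.5,60],[[0,0,0],-6.5,60],[[0,0,0],-4,60],[[0,0,0],0,60]]'

```text
t: 80.22
ee_pos: [405.1, 56.2, 201.5]
tcp_rot: [-1.554, -0.159, 0.082]
contact_force: [0.4, 0.8, 0.1]
gripper_width: 56.6
```

```bash
python3 - <<'E'
from h import *
br();to([398,-13.5,130],98)
E
```

```text
t80.22 tcp [405.1  56.2 201.5] samp [-281.2 -125.8  201.5] pitch err -2.64 deg tip [0.048 0.017] jaw 98.8 q4 0.022 F [0.4 0.8 0.1] w 56.6
to [398.  -13.5 130. ] shift [-21.2  69.8 -68.4] yaw 0.8 rows>=1.7
```

Emit:
send_rows --rows '[[[-0.003,0.004,-0.009],0.8,65],[[-0.004,0.008,-0.012],0,65],[[-0.004,0.01,-0.013],0,65],[[-0.004,0.012,-0.013],0,65],[[-0.003,0.012,-0.012],0,65],[[-0.002,0.012,-0.007],0,65],[[0,0.008,-0.002],0,65],[[0,0,0],0,65]]'

```text
t: 80.88
ee_pos: [395.9, -18.6, 129.8]
tcp_rot: [-1.555, -0.133, 0.057]
contact_force: [0.0, -0.2, 0.4]
gripper_width: 61.2
```

```bash
python3 - <<'E'
from h import *
br();to([397,-13.5,60],98);to([397,-13.5,20],98)
c=read_camera("scene"); crop(c,350,170,80,120,5,"s25")
E
```

```text
t80.88 tcp [395.9 -18.6 129.8] samp [-301.4 -198.4  129.8] pitch err -2.34 deg tip [0.048 0.016] jaw 97.0 q4 0.031 F [ 0.  -0.2  0.4] w 61.2
to [397.  -13.5  60. ] shift [-1.7 69.9  4.3] yaw -1.0 rows>=1.7
to [397.  -13.5  20. ] shift [ -3.6 109.8   3.9] yaw -1.0 rows>=2.7
```

```bash
python3 - <<'E'
from h import *
c=read_camera("scene")
print(back(c,((174-2)/5+350,(264-2)/5+170),40).round(1), [((proj(c,[395.5+dx,-13.5+dy,40])[0]-[350,170]+.5)*5-.5).round().tolist() for dx,dy in((0,0),)])
E
```

```text
[396.1 -13.   40. ] [[175.0, 263.0]]
```

Emit:
send_rows --rows '[[[0,0.008,0.001],-0.5,65],[[0,0.011,0.001],-0.5,65],[[-0.001,0.012,0.001],0,65],[[-0.001,0.012,0.001],0,65],[[0,0.011,0],0,65],[[0,0.008,0],0,65],[[0,0.003,0],0,65],[[0,0,0],0,65]]'

```text
t: 81.65
ee_pos: [404.0, -11.4, 67.5]
tcp_rot: [-1.559, -0.166, 0.066]
contact_force: [-0.3, 0.5, 0.3]
gripper_width: 61.5
```

```bash
python3 - <<'E'
from h import *
br();to([397,-13.5,18],98)
c=read_camera("scene"); crop(c,350,170,80,120,5,"s26")
E
```

```text
t81.65 tcp [404.  -11.4  67.5] samp [-292.2 -192.5   67.5] pitch err -3.26 deg tip [0.063 0.013] jaw 98.5 q4 0.034 F [-0.3  0.5  0.3] w 61.5
to [397.  -13.5  18. ] shift [-10.4  48.9  -1.2] yaw 0.5 rows>=1.2
```

Emit:
send_rows --rows '[[[-0.004,0.004,0],0.5,65],[[-0.004,0.008,0],0,65],[[-0.001,0.01,0],0,65],[[-0.001,0.01,0],0,65],[[0,0.006,0],0,65],[[0,0,0],0,65]]'

```text
t: 82.2
ee_pos: [398.4, -13.3, 29.2]
tcp_rot: [-1.561, -0.164, 0.053]
contact_force: [0.0, 0.3, 0.3]
gripper_width: 61.1
```

```bash
python3 - <<'E'
from h import *
br();to([397,-13.5,18],98)
E
```

```text
t82.20 tcp [398.4 -13.3  29.2] samp [-298.1 -193.5   29.2] pitch err -3.68 deg tip [0.07  0.011] jaw 97.9 q4 0.038 F [0.  0.3 0.3] w 61.1
to [397.  -13.5  18. ] shift [-2.2 11.   0. ] yaw -0.1 rows>=0.3
```

Emit:
send_rows --rows '[[[-0.001,0.006,0],0,65],[[-0.001,0.006,0],0,65],[[0,0.003,0],0,60],[[0,0,0],0,45],[[0,0,0],0,35],[[0,0,0],0,25],[[0,0,0],0,20],[[0,0,0],0,20],[[0,0,0],0,20]]' --grip_force 30

```text
t: 82.95
ee_pos: [398.0, -13.8, 13.2]
tcp_rot: [-1.562, -0.165, 0.051]
contact_force: [-0.4, 0.1, -1.5]
gripper_width: 31.6
```

```bash
python3 - <<'E'
from h import *
br()
E
```

```text
t82.95 tcp [398.  -13.8  13.2] samp [-298.5 -193.9   13.2] pitch err -3.76 deg tip [0.072 0.01 ] jaw 97.9 q4 0.039 F [-0.4  0.1 -1.5] w 31.6
```

Bar gripped. Lift, then to the front centre of the sampler.

Emit:
send_rows --rows '[[[0,-0.006,0],0,20],[[0,-0.012,0],0,20],[[0,-0.016,0],0,20],[[0,-0.016,0],0,20],[[0,-0.016,0],0,20],[[0,-0.016,0],0,20],[[0,-0.016,0],0,20],[[0,-0.016,0],0,20],[[0,-0.016,0],0,20],[[0,-0.01,0],0,20],[[0,0,0],0,20]]'

```text
t: 83.87
ee_pos: [382.7, -14.0, 160.3]
tcp_rot: [-1.56, -0.16, 0.057]
contact_force: [0.8, 0.1, -3.0]
gripper_width: 31.5
```

```bash
python3 - <<'E'
from h import *
br();to(sw([-300,0,165]),98.4)
E
```

```text
t83.87 tcp [382.7 -14.  160.3] samp [-313.7 -191.9  160.3] pitch err -3.35 deg tip [0.065 0.012] jaw 97.9 q4 0.031 F [ 0.8  0.1 -3. ] w 31.5
to [368.1 177.8 165. ] shift [ 12.2  -3.4 192.1] yaw -0.5 rows>=4.8
```

Emit:
send_rows --rows '[[[0.001,0,0.014],0,20],[[0.001,0,0.018],0,20],[[0.001,0,0.018],0,20],[[0.001,0,0.018],0,20],[[0.001,0,0.018],0,20],[[0.001,0,0.018],0,20],[[0.001,0,0.018],0,20],[[0.001,0,0.018],0,20],[[0.001,0,0.018],0,20],[[0,0,0.014],0,20],[[0,0,0.004],0,20],[[0,0,0],0,20]]'

```text
t: 84.87
ee_pos: [360.6, 167.9, 155.2]
tcp_rot: [-1.563, -0.15, 0.061]
contact_force: [0.6, 0.3, -1.5]
gripper_width: 31.6
```

```bash
python3 - <<'E'
from h import *
br();to(sw([-250,0,165]),98.4)
E
```

```text
t84.87 tcp [360.6 167.9 155.2] samp [-308.8   -8.8  155.2] pitch err -3.27 deg tip [0.057 0.009] jaw 97.7 q4 -0.004 F [ 0.6  0.3 -1.5] w 31.6
to [417.5 185.2 165. ] shift [59.1 -6.4  9.5] yaw -0.7 rows>=1.5
```

Emit:
send_rows --rows '[[[0.005,-0.002,0.003],-0.4,20],[[0.008,-0.002,0.003],-0.4,20],[[0.008,-0.002,0.003],0,20],[[0.008,-0.002,0.001],0,20],[[0.008,-0.002,0],0,20],[[0.004,-0.001,0],0,20],[[0,0,0],0,20]]'

```text
t: 85.45
ee_pos: [404.6, 182.1, 169.3]
tcp_rot: [-1.564, -0.16, 0.07]
contact_force: [1.0, 0.1, -1.5]
gripper_width: 31.8
```

```bash
python3 - <<'E'
from h import *
br();to(sw([-180,0,160]),98.4)
c=read_camera("scene"); crop(c,310,210,130,140,5,"s27")
c=read_camera("top"); crop(c,190,270,140,80,5,"t27")
E
```

```text
t85.45 tcp [404.6 182.1 169.3] samp [-263.2   -1.1  169.3] pitch err -3.27 deg tip [0.057 0.007] jaw 98.4 q4 -0.007 F [ 1.   0.1 -1.5] w 31.8
to [486.7 195.5 160. ] shift [82.5 14.   1.3] yaw -0.0 rows>=2.1
```

```bash
python3 - <<'E'
from h import *
def f(n,u0,v0,pts,z):
    c=read_camera(n); P=[back(c,((x-2)/5+u0,(y-2)/5+v0),z) for x,y in pts]; d=P[1]-P[0]; m=(P[0]+P[1])/2
    print(n,np.linalg.norm(d).round(1),m.round(1),"samp",ws(m).round(1),"ang",np.degrees(np.arctan2(d[1],d[0])).round(2)%180)
f("scene",310,210,[(358,82),(552,623)],166)
f("top",190,270,[(103,247),(629,165)],166)
E
```

```text
scene 287.1 [403.2 181.5 166. ] samp [-264.7   -1.5  166. ] ang 98.93
top 286.0 [404.2 181.6 166. ] samp [-263.7   -1.6  166. ] ang 98.23
```

Camera and robot estimates agree within 1 mm: the TCP should go to about −180 in x. Moving in over the forks.

Emit:
send_rows --rows '[[[0.007,0,0],0,20],[[0.01,0,0],0,20],[[0.011,0.001,0],0,20],[[0.011,0.001,0],0,20],[[0.011,0.001,0],0,20],[[0.011,0.001,0],0,20],[[0.01,0,0],0,20],[[0.006,0,0],0,20],[[0.002,0,0],0,20],[[0,0,0],0,20]]'

```text
t: 86.48
ee_pos: [490.0, 194.8, 167.2]
tcp_rot: [-1.565, -0.159, 0.071]
contact_force: [-0.7, -0.1, -2.2]
gripper_width: 31.6
```

```bash
python3 - <<'E'
from h import *
br();to(sw([-180,0.3,140]),98.4)
E
```

```text
t86.48 tcp [490.  194.8 167.2] samp [-176.9   -1.1  167.2] pitch err -3.20 deg tip [0.056 0.007] jaw 98.4 q4 -0.006 F [-0.7 -0.1 -2.2] w 31.6
to [486.7 195.8 140. ] shift [-4.6 27.   1.5] yaw 0.0 rows>=0.7
```

Emit:
send_rows --rows '[[[-0.002,0.002,0.001],0,20],[[-0.002,0.006,0.001],0,20],[[-0.001,0.007,0],0,20],[[0,0.006,0],0,20],[[0,0.002,0],0,20],[[0,0,0],0,20]]'

```text
t: 86.98
ee_pos: [483.1, 196.2, 140.5]
tcp_rot: [-1.565, -0.157, 0.074]
contact_force: [-0.1, -1.1, -1.8]
gripper_width: 31.8
```

```bash
python3 - <<'E'
from h import *
br();to(sw([-180,0.3,113]),98.4)
c=read_camera("scene"); crop(c,310,210,130,140,5,"s28")
c=read_camera("top"); crop(c,190,240,140,110,5,"t28")
E
```

```text
t86.98 tcp [483.1 196.2 140.5] samp [-183.5    1.2  140.5] pitch err -3.02 deg tip [0.053 0.006] jaw 98.5 q4 -0.006 F [-0.1 -1.1 -1.8] w 31.8
to [486.7 195.8 113. ] shift [ 2.  27.7 -0.9] yaw 0.1 rows>=0.7
```

The bar lies between the prongs visible in the top view at (572,147)/(578,205) and (122,215)/(125,275). Lowering with a +1–2 mm correction.

Emit:
send_rows --rows '[[[0.001,0.003,0],0,20],[[0.0005,0.005,0],0,20],[[0,0.006,0],0,20],[[0,0.005,0],0,20]]'

```text
t: 87.42
ee_pos: [488.4, 197.1, 123.2]
tcp_rot: [-1.564, -0.162, 0.069]
contact_force: [0.1, -0.3, -2.4]
gripper_width: 31.4
```

```bash
python3 - <<'E'
from h import *
br()
E
```

```text
t87.42 tcp [488.4 197.1 123.2] samp [-178.1    1.4  123.2] pitch err -3.38 deg tip [0.059 0.008] jaw 98.5 q4 -0.006 F [ 0.1 -0.3 -2.4] w 31.4
```

Emit:
send_rows --rows '[[[-0.002,0.002,0],0,20],[[-0.001,0.004,0],0,20],[[-0.001,0.004,0],0,20]]'

```text
t: 87.67
ee_pos: [485.0, 196.5, 112.0]
tcp_rot: [-1.564, -0.162, 0.07]
contact_force: [-8.3, -2.1, 29.0]
gripper_width: 31.7
```

```bash
python3 - <<'E'
from h import *
br()
E
```

```text
t87.67 tcp [485.  196.5 112. ] samp [-181.5    1.2  112. ] pitch err -3.36 deg tip [0.058 0.007] jaw 98.5 q4 -0.006 F [-8.3 -2.1 29. ] w 31.7
```

Contact at exactly the seat height (13 + 99 = 112). Release, ease up and look.

Emit:
send_rows --rows '[[[0,-0.001,0],0,20],[[0,0,0],0,35],[[0,0,0],0,50],[[0,0,0],0,60],[[0,0,0],0,60],[[0,-0.006,0],0,60],[[0,-0.012,0],0,60],[[0,-0.016,0],0,60],[[0,-0.016,0],0,60],[[0,-0.016,0],0,60],[[0,-0.016,0],0,60],[[0,-0.01,0],0,60]]'

```text
t: 88.67
ee_pos: [478.0, 195.4, 208.4]
tcp_rot: [-1.565, -0.16, 0.072]
contact_force: [0.5, 0.3, 0.6]
gripper_width: 56.6
```

Emit:
send_rows --rows '[[[-0.012,-0.003,0],0,60],[[-0.018,0,0],0,60],[[-0.018,0,0],0,60],[[-0.018,0,0],0,60],[[-0.018,0,0],0,60],[[-0.014,0,0],0,60],[[0,0,0],0,60]]'

```text
t: 89.25
ee_pos: [381.1, 181.1, 211.7]
tcp_rot: [-1.563, -0.168, 0.062]
contact_force: [0.2, -0.2, -0.0]
gripper_width: 56.2
```

```bash
python3 - <<'E'
from h import *
br()
c=read_camera("scene"); crop(c,310,220,110,120,6,"s29")
c=read_camera("top"); crop(c,190,200,140,120,5,"t29")
E
```

```text
t89.25 tcp [381.1 181.1 211.7] samp [-286.6    1.3  211.7] pitch err -3.85 deg tip [0.067 0.009] jaw 98.4 q4 -0.007 F [ 0.2 -0.2 -0. ] w 56.2
```

Bar lies in both forks across the racks. Now locate the tab in its open position.

```bash
python3 - <<'E'
from h import *
c=read_camera("scene"); crop(c,262,270,40,40,12,"s30")
c=read_camera("top"); crop(c,222,175,40,40,12,"t30")
E
python3 - <<'E'
from h import *
ct=read_camera("top"); cs=read_camera("scene")
def ray(c,uv):
    a=back(c,uv,0); o=np.array(c["cam_to_world"])[:3,3]; d=a-o; return o,d/np.linalg.norm(d)
a=((217-5.5)/12+222,(212-5.5)/12+175); b=((245-5.5)/12+262,(328-5.5)/12+270)
o1,d1=ray(ct,a); o2,d2=ray(cs,b); x=np.linalg.lstsq(np.stack([d1,-d2],1),o2-o1,rcond=None)[0]; p,q=o1+x[0]*d1,o2+x[1]*d2
print(p.round(1),q.round(1)); 
for c,u in((ct,a),(cs,b)): w=back(c,u,335); print(w.round(1),"samp",ws(w).round(1))
br(); path([[381,181,385],sw([29,0,385])])
E
```

```text
[691.2 225.7 335.1] [688.7 227.  334.6]
[691.3 225.7 335. ] samp [ 2.67e+01 -2.00e-01  3.35e+02]
[688.7 227.1 335. ] samp [ 24.4   1.6 335. ]
t89.55 tcp [384.2 181.4 212.1] samp [-283.5    1.1  212.1] pitch err -3.93 deg tip [0.068 0.009] jaw 98.4 q4 -0.007 F [-0.4  1.1 -0.3] w 56.2
[0.0087, -0.1727, 0.0]
[0.315, 0.0218, -0.0006]
```

Emit:
send_rows --rows '[[[0.001,-0.02,0],0,60],[[0.001,-0.025,0],0,60],[[0.001,-0.025,0],0,60],[[0.001,-0.025,0],0,60],[[0.001,-0.025,0],0,60],[[0.001,-0.025,0],0,60],[[0.001,-0.02,0],0,60],[[0.001,-0.01,0],0,60],[[0,0,0],0,60]]'

```text
t: 90.3
ee_pos: [384.7, 180.7, 392.7]
tcp_rot: [-1.565, -0.16, 0.065]
contact_force: [-0.0, 0.7, 0.0]
gripper_width: 56.5
```

```bash
python3 -c "
from h import *
br(); path([sw([-283,1,385]),sw([27,0.5,385]),sw([27,0.5,312])])"
```

```text
t90.30 tcp [384.7 180.7 392.7] samp [-283.1    0.4  392.7] pitch err -3.44 deg tip [0.06  0.007] jaw 98.2 q4 -0.008 F [-0.   0.7  0. ] w 56.5
[-0.0003, 0.0077, 0.0006]
[0.3094, 0.0188, 0.0009]
[-0.0044, 0.0729, 0.0001]
```

Emit:
send_rows --rows '[[[0.02,0.0012,0],0,60],[[0.03,0.0018,0],0,60],[[0.03,0.0018,0],0,60],[[0.03,0.0018,0],0,60],[[0.03,0.0018,0],0,60],[[0.03,0.0018,0],0,60],[[0.03,0.0018,0],0,60],[[0.03,0.0018,0],0,60],[[0.03,0.0018,0],0,60],[[0.02,0.0012,0],0,60],[[0.015,0.001,0],0,60],[[0,0,0],0,60]]'

```text
t: 91.3
ee_pos: [693.7, 223.9, 374.3]
tcp_rot: [-1.567, -0.146, 0.076]
contact_force: [-0.3, -0.0, -0.9]
gripper_width: 56.1
```

```bash
python3 -c "
from h import *
br(); path([sw([27,0.5,385]),sw([27,0.5,312])])"
```

```text
t91.30 tcp [693.7 223.9 374.3] samp [ 28.8  -2.4 374.3] pitch err -2.53 deg tip [0.044 0.004] jaw 98.1 q4 -0.005 F [-0.3 -0.  -0.9] w 56.1
[-0.0014, -0.0108, 0.0028]
[-0.0032, 0.0729, 0.0002]
```

Emit:
send_rows --rows '[[[-0.001,0.01,0.003],0,60],[[-0.001,0.015,0],0,60],[[-0.001,0.012,0],0,60],[[-0.001,0.01,0],0,60],[[0,0.005,0],0,60],[[0,0,0],0,60]]'

```text
t: 91.8
ee_pos: [686.8, 226.8, 310.2]
tcp_rot: [-1.568, -0.136, 0.086]
contact_force: [0.4, -0.1, 0.1]
gripper_width: 56.3
```

```bash
python3 -c "
from h import *
br(); path([sw([27,0.5,312])])
import cv2
c=read_camera('scene'); u=proj(c,np.array([690,226,335])); print(u)
u=np.ravel(u); crop(c,int(u[0])-80,int(u[1])-70,160,120,5,'s40.png')
"; ls pics | tail -3; grep -n "def crop" -A8 h.py
```

```text
t91.80 tcp [686.8 226.8 310.2] samp [ 22.5   1.6 310.2] pitch err -1.81 deg tip [0.032 0.002] jaw 98.1 q4 -0.004 F [ 0.4 -0.1  0.1] w 56.3
[0.0046, -0.0017, -0.001]
[[281.29160427 296.46125799]]
t9.png
top0.png
top13.png
10:def crop(c,u0,v0,w,h,f,name):
11-    im=cv2.resize(c["color"][v0:v0+h,u0:u0+w],None,fx=f,fy=f,interpolation=cv2.INTER_CUBIC); cv2.imwrite(f"pics/{name}.png",im)
12-import sys
13-SP=np.load('pose.npy')
14-def sw(p):  # sampler -> world
15-    c,s=np.cos(SP[2]),np.sin(SP[2]); return np.array([SP[0]+c*p[0]-s*p[1],SP[1]+s*p[0]+c*p[1],p[2]])
16-def ws(p):
17-    c,s=np.cos(SP[2]),np.sin(SP[2]); d=np.array(p[:2])-SP[:2]; return np.array([c*d[0]+s*d[1],-s*d[0]+c*d[1],p[2]])
18-def st():
```

View pics/s40.png.png

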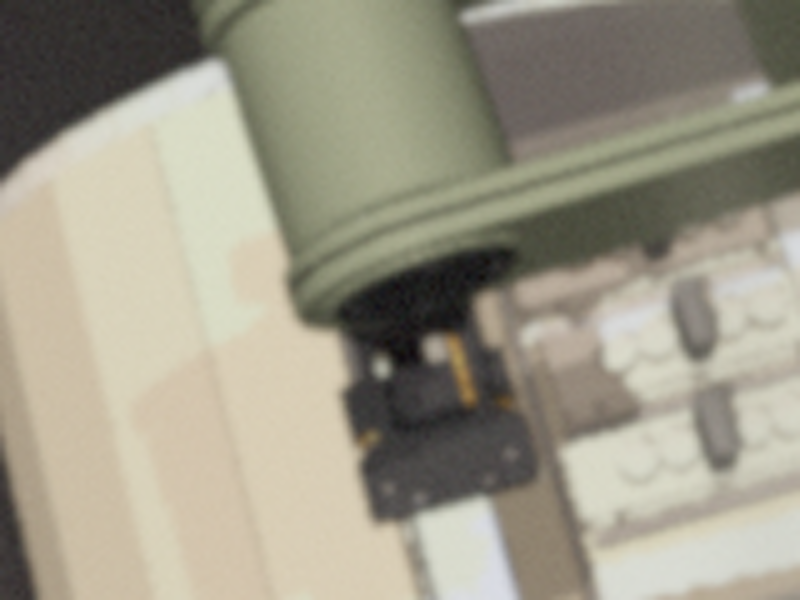

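The picture shows the tab block at about (425, 390) in the crop, between the finger bodies. I'll shift x by 4 mm and close.

Emit:
send_rows --rows '[[[0.004,-0.001,-0.001],0,40],[[0,0,0],0,20],[[0,0,0],0,20],[[0,0,0],0,20],[[0,0,0],0,20],[[0,0,0],0,20],[[0,0,0],0,20]]' --grip_force 30

```text
t: 92.43
ee_pos: [691.9, 225.8, 315.9]
tcp_rot: [-1.569, -0.141, 0.082]
contact_force: [-1.2, -0.7, -0.3]
gripper_width: 25.5
```

```bash
python3 -c "
from h import *
br(); arc(-0.05,8)
"; grep -n "def arc" -A14 h.py
```

```text
t92.43 tcp [691.9 225.8 315.9] samp [ 2.740e+01 -2.000e-01  3.159e+02] pitch err -2.14 deg tip [0.038 0.002] jaw 98.1 q4 -0.006 F [-1.2 -0.7 -0.3] w 25.5
theta 1.684 r 242.4 y -0.2 F [-1.2 -0.7 -0.3] w 25.5
[[np.float64(-0.012), np.float64(-0.0029)], [np.float64(-0.0122), np.float64(-0.0023)], [np.float64(-0.0124), np.float64(-0.0017)], [np.float64(-0.0124), np.float64(0.0008)], [np.float64(-0.0123), np.float64(0.0014)], [np.float64(-0.0122), np.float64(0.002)], [np.float64(-0.0121), np.float64(0.0026)], [np.float64(-0.012), np.float64(0.0032)]]
35:def arc(dth,n,r=248,off=5,th=None):
36-    s,p,Q=st(); q=ws(p)+[0,0,off]; x,z=q[0],q[2]-80; t=np.arctan2(z,-x); rr=np.hypot(x,z)
37-    print("theta %.3f r %.1f y %.1f F %s w %.1f"%(t,rr,q[1],np.round(s["contact_force"],1),s["gripper_width"]))
38-    px,pz=x,z; out=[]
39-    for i in range(1,n+1):
40-        a=t+dth*i; k=rr+(r-rr)*min(1,i/3)
41-        nx,nz=-k*np.cos(a),k*np.sin(a); out.append([round((nx-px)/1000,4),round(-(nz-pz)/1000,4)]); px,pz=nx,nz
42-    print(out)
43-def br():
44-    s,p,Q=st(); q=np.array(s["joint_pos"]); az=q[0]
45-    e=Q[:,1]; print("t%.2f"%s["t"],"tcp",np.round(p,1),"samp",np.round(ws(p),1),"pitch err %.2f deg"%np.degrees(q[1]+q[2]+q[4]-np.pi),"tip",np.round(e[:2],3),"jaw %.1f"%np.degrees(np.arctan2(Q[1,2],Q[0,2])),"q4 %.3f"%q[3],"F",np.round(s["contact_force"],1),"w %.1f"%s["gripper_width"])
46-def ends(h=57):
47-    br(); s,p,Q=st(); k=1 if np.dot(Q[:,2],[1,0,0])>0 else -1
48-    print("rear bottom",ws(p+h*Q[:,1]+75*k*Q[:,2]).round(1),"front bottom",ws(p+h*Q[:,1]-75*k*Q[:,2]).round(1))
```

Emit:
send_rows --rows '[[[-0.006,-0.001,0],0,20],[[-0.01,-0.001,0],0,20],[[-0.012,-0.0005,0],0,20],[[-0.012,0,0],0,20],[[-0.012,0.001,0],0,20],[[-0.012,0.001,0],0,20]]'

```text
t: 92.93
ee_pos: [642.9, 218.6, 316.2]
tcp_rot: [-1.563, -0.173, 0.047]
contact_force: [6.5, 0.5, -2.9]
gripper_width: 25.5
```

```bash
python3 -c "
from h import *
br(); arc(-0.05,8,r=244)
"
```

```text
t92.93 tcp [642.9 218.6 316.2] samp [-2.210e+01 -1.000e-01  3.162e+02] pitch err -4.57 deg tip [0.079 0.01 ] jaw 98.0 q4 -0.006 F [ 6.5  0.5 -2.9] w 25.5
theta 1.479 r 242.2 y -0.1 F [ 6.5  0.5 -2.9] w 25.5
[[np.float64(-0.0121), np.float64(0.0008)], [np.float64(-0.0121), np.float64(0.0014)], [np.float64(-0.012), np.float64(0.002)], [np.float64(-0.0118), np.float64(0.0032)], [np.float64(-0.0116), np.float64(0.0038)], [np.float64(-0.0114), np.float64(0.0044)], [np.float64(-0.0112), np.float64(0.0049)], [np.float64(-0.0109), np.float64(0.0055)]]
```

Emit:
send_rows --rows '[[[-0.012,0,0],0,20],[[-0.012,0.0005,0],0,20],[[-0.012,0.001,0],0,20],[[-0.012,0.002,0],0,20],[[-0.0115,0.003,0],0,20],[[-0.0115,0.0035,0],0,20],[[-0.011,0.004,0],0,20],[[-0.011,0.0045,0],0,20]]'

```text
t: 93.6
ee_pos: [569.4, 207.7, 298.1]
tcp_rot: [-1.555, -0.221, -0.002]
contact_force: [3.7, 0.5, 1.7]
gripper_width: 25.8
```

```bash
python3 -c "
from h import *
br(); arc(-0.05,8,r=244)
"
```

```text
t93.60 tcp [569.4 207.7 298.1] samp [-96.4  -0.  298.1] pitch err -8.15 deg tip [0.141 0.02 ] jaw 98.0 q4 -0.010 F [3.7 0.5 1.7] w 25.8
theta 1.163 r 243.1 y -0.0 F [3.7 0.5 1.7] w 25.8
[[np.float64(-0.0112), np.float64(0.0048)], [np.float64(-0.0109), np.float64(0.0054)], [np.float64(-0.0107), np.float64(0.0059)], [np.float64(-0.0102), np.float64(0.0067)], [np.float64(-0.0098), np.float64(0.0072)], [np.float64(-0.0095), np.float64(0.0077)], [np.float64(-0.0091), np.float64(0.0082)], [np.float64(-0.0086), np.float64(0.0086)]]
```

Emit:
send_rows --rows '[[[-0.0118,0.0032,0],0,20],[[-0.0116,0.004,0],0,20],[[-0.0115,0.0045,0],0,20],[[-0.011,0.0052,0],0,20],[[-0.0107,0.0058,0],0,20],[[-0.0105,0.0063,0],0,20],[[-0.0102,0.0068,0],0,20],[[-0.0098,0.0073,0],0,20]]'

```text
t: 94.27
ee_pos: [507.0, 198.5, 260.3]
tcp_rot: [-1.546, -0.271, -0.054]
contact_force: [-2.1, -1.5, 9.2]
gripper_width: 25.8
```

```bash
python3 -c "
from h import *
br(); arc(-0.05,8,r=244)
"
```

```text
t94.27 tcp [507.  198.5 260.3] samp [-159.6    0.   260.3] pitch err -11.87 deg tip [0.204 0.03 ] jaw 98.0 q4 -0.017 F [-2.1 -1.5  9.2] w 25.8
theta 0.860 r 244.6 y 0.0 F [-2.1 -1.5  9.2] w 25.8
[[np.float64(-0.0089), np.float64(0.0083)], [np.float64(-0.0085), np.float64(0.0088)], [np.float64(-0.008), np.float64(0.0092)], [np.float64(-0.0077), np.float64(0.0094)], [np.float64(-0.0072), np.float64(0.0098)], [np.float64(-0.0067), np.float64(0.0102)], [np.float64(-0.0062), np.float64(0.0105)], [np.float64(-0.0057), np.float64(0.0108)]]
```

Emit:
send_rows --rows '[[[-0.0104,0.0063,0],0,20],[[-0.0101,0.0069,0],0,20],[[-0.0097,0.0074,0],0,20],[[-0.0095,0.0077,0],0,20],[[-0.009,0.0081,0],0,20],[[-0.0087,0.0086,0],0,20],[[-0.0082,0.009,0],0,20],[[-0.0078,0.0094,0],0,20]]'

```text
t: 94.93
ee_pos: [455.9, 190.9, 201.2]
tcp_rot: [-1.542, -0.303, -0.084]
contact_force: [-5.0, -2.0, 7.0]
gripper_width: 25.4
```

```bash
python3 -c "
from h import *
br(); arc(-0.05,8,r=245)
"
```

```text
t94.93 tcp [455.9 190.9 201.2] samp [-211.2   -0.   201.2] pitch err -14.11 deg tip [0.243 0.035] jaw 98.0 q4 -0.026 F [-5. -2.  7.] w 25.4
theta 0.539 r 246.1 y -0.0 F [-5. -2.  7.] w 25.4
[[np.float64(-0.0057), np.float64(0.0109)], [np.float64(-0.0052), np.float64(0.0111)], [np.float64(-0.0046), np.float64(0.0114)], [np.float64(-0.0044), np.float64(0.0114)], [np.float64(-0.0038), np.float64(0.0117)], [np.float64(-0.0032), np.float64(0.0118)], [np.float64(-0.0026), np.float64(0.012)], [np.float64(-0.002), np.float64(0.0121)]]
```

Emit:
send_rows --rows '[[[-0.0082,0.0092,0],0,20],[[-0.0077,0.0095,0],0,20],[[-0.0073,0.0099,0],0,20],[[-0.007,0.01,0],0,20],[[-0.0065,0.0104,0],0,20],[[-0.006,0.0107,0],0,20],[[-0.005,0.008,0],0,20]]'

```text
t: 95.52
ee_pos: [423.2, 186.0, 124.2]
tcp_rot: [-1.541, -0.309, -0.088]
contact_force: [2.9, -0.0, -0.3]
gripper_width: 25.9
```

```bash
python3 -c "
from h import *
br(); arc(-0.025,6,r=246)
"
```

```text
t95.52 tcp [423.2 186.  124.2] samp [-244.3   -0.   124.2] pitch err -14.47 deg tip [0.249 0.035] jaw 98.1 q4 -0.034 F [ 2.9 -0.  -0.3] w 25.9
theta 0.199 r 249.2 y -0.0 F [ 2.9 -0.  -0.3] w 25.9
[[np.float64(-0.0001), np.float64(0.0063)], [np.float64(0.0001), np.float64(0.0063)], [np.float64(0.0002), np.float64(0.0063)], [np.float64(-0.0007), np.float64(0.0061)], [np.float64(-0.0005), np.float64(0.0061)], [np.float64(-0.0004), np.float64(0.0061)]]
```

Emit:
send_rows --rows '[[[-0.0015,0.006,0],0,20],[[-0.0015,0.006,0],0,20],[[-0.0015,0.006,0],0,20],[[-0.001,0.005,0],0,20],[[-0.001,0.005,0],0,20]]'

```text
t: 95.93
ee_pos: [417.1, 185.1, 88.3]
tcp_rot: [-1.544, -0.299, -0.078]
contact_force: [-3.3, -0.7, -0.4]
gripper_width: 25.8
```

```bash
python3 -c "
from h import *
br(); arc(-0.025,3,r=248)
"
```

```text
t95.93 tcp [417.1 185.1  88.3] samp [-250.5   -0.    88.3] pitch err -13.69 deg tip [0.236 0.033] jaw 98.1 q4 -0.034 F [-3.3 -0.7 -0.4] w 25.8
theta 0.053 r 250.8 y -0.0 F [-3.3 -0.7 -0.4] w 25.8
[[np.float64(0.0007), np.float64(0.0063)], [np.float64(0.0008), np.float64(0.0062)], [np.float64(0.001), np.float64(0.0062)]]
```

Press gently further down until a stop shows.

Emit:
send_rows --rows '[[[-0.0005,0.003,0],0,20],[[-0.0005,0.003,0],0,20],[[-0.0005,0.003,0],0,20],[[0,0.002,0],0,20]]'

```text
t: 96.27
ee_pos: [417.6, 185.2, 79.1]
tcp_rot: [-1.545, -0.295, -0.073]
contact_force: [-19.3, -5.6, 25.4]
gripper_width: 25.6
```

```bash
python3 -c "
from h import *
br(); arc(-0.025,3,r=248)
c=read_camera('scene'); print(proj(c,sw([-244,0,97]))); cv2.imwrite('pics/s41.png',c['color'])
"
```

```text
t96.27 tcp [417.6 185.2  79.1] samp [-249.9   -0.    79.1] pitch err -13.40 deg tip [0.231 0.031] jaw 98.1 q4 -0.036 F [-19.3  -5.6  25.4] w 25.6
theta 0.017 r 249.9 y -0.0 F [-19.3  -5.6  25.4] w 25.6
[[np.float64(0.0006), np.float64(0.0062)], [np.float64(0.0008), np.float64(0.0062)], [np.float64(0.0009), np.float64(0.0062)]]
[[389.39308461 288.11320282]]
```

View pics/s41.png

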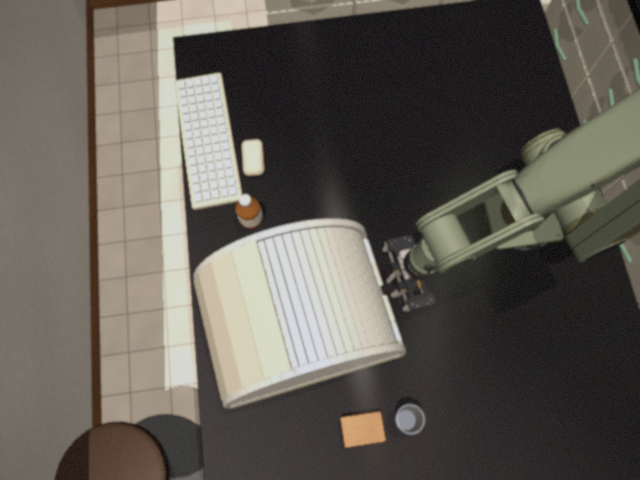

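A firm stop was felt at the bottom, about 32 N. The picture shows the slats running down to the sill, with the rail by (390, 300). I'll open the fingers and back off.

Emit:
send_rows --rows '[[[0,-0.0005,0],0,45],[[0,0,0],0,60],[[0,0,0],0,60],[[0,0,0],0,60],[[0,0,0],0,60]]'

```text
t: 96.73
ee_pos: [425.0, 187.1, 84.8]
tcp_rot: [-1.541, -0.307, -0.086]
contact_force: [-0.0, -0.1, 0.5]
gripper_width: 54.8
```

```bash
python3 -c "
from h import *
br()"
```

```text
t96.73 tcp [425.  187.1  84.8] samp [-242.3    0.8   84.8] pitch err -14.31 deg tip [0.246 0.035] jaw 98.1 q4 -0.035 F [-0.  -0.1  0.5] w 54.8
```

Emit:
send_rows --rows '[[[-0.006,-0.0015,0],0,60],[[-0.012,-0.003,0],0,60],[[-0.015,-0.004,0],0,60],[[-0.015,-0.004,0],0,60],[[-0.01,-0.015,0],0,60],[[0,-0.025,0],0,60],[[0,-0.03,0],0,60],[[0,-0.03,0],0,60],[[0,-0.02,0],0,60],[[0,0,0],0,60]]'

```text
t: 97.57
ee_pos: [327.5, 172.4, 197.6]
tcp_rot: [-1.544, -0.299, -0.08]
contact_force: [0.2, 0.2, 0.5]
gripper_width: 56.8
```

```bash
python3 -c "
from h import *
br()
for n in ('scene','top'):
    c=read_camera(n); u=proj(c,sw([-244,0,97])).ravel(); print(n,u); cv2.imwrite('pics/e_%s.png'%n,c['color']); crop(c,max(0,int(u[0])-80),int(u[1])-70,160,120,5,'e_c_'+n)
"
```

```text
t97.57 tcp [327.5 172.4 197.6] samp [-340.9    0.6  197.6] pitch err -13.72 deg tip [0.237 0.033] jaw 98.1 q4 -0.037 F [0.2 0.2 0.5] w 56.8
scene [389.39308461 288.11320282]
top [263.43384872 305.00850676]
```

View pics/e_c_scene.png

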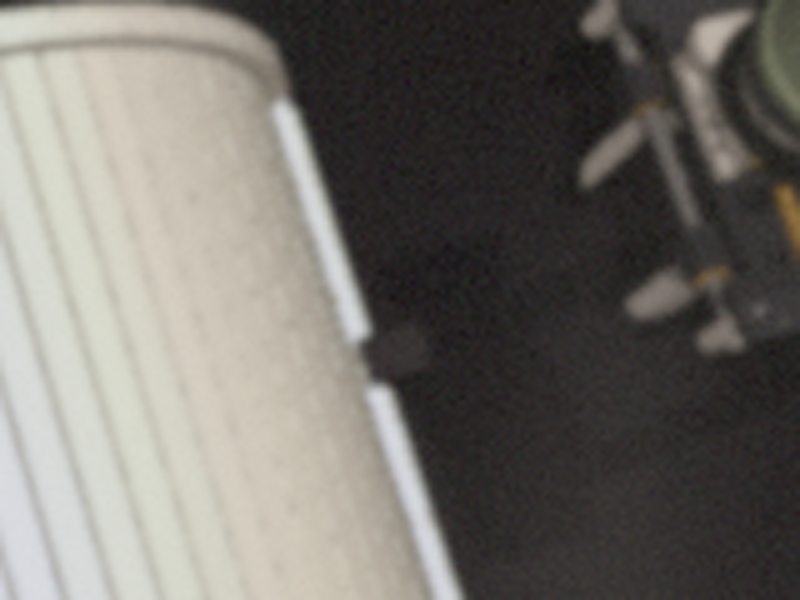

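View pics/e_c_top.png

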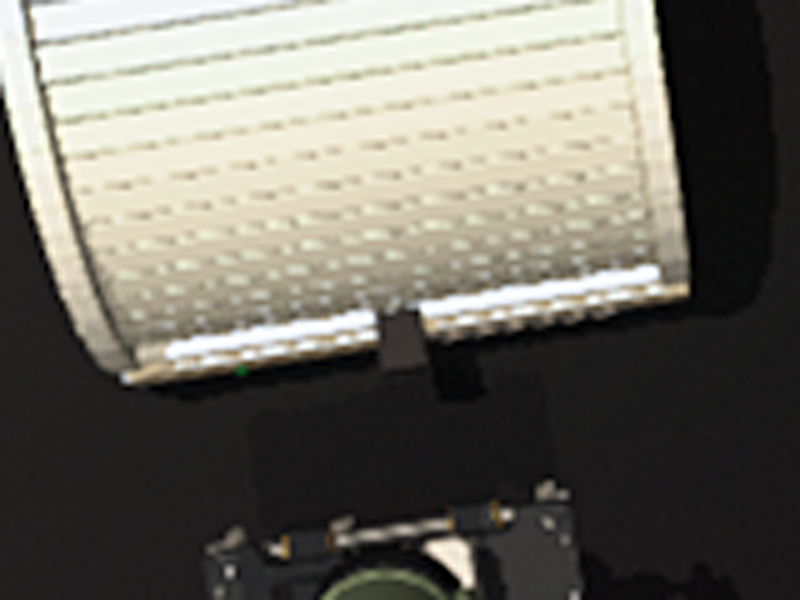

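View pics/e_top.png

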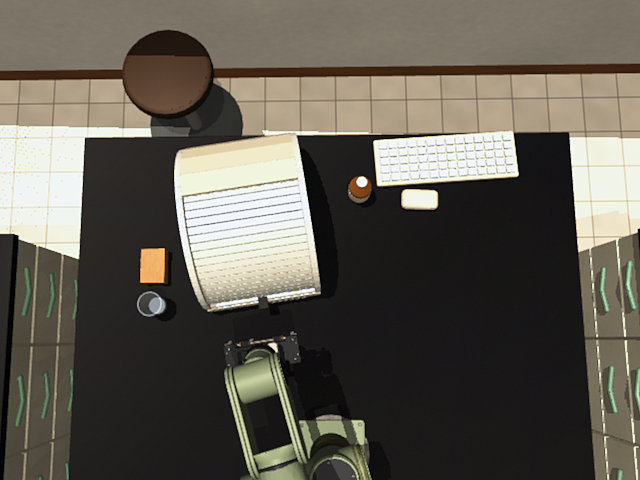

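The cover is down and the tab sits at scene pixel (389, 288), where a shut tab should project. I'll check it against the first picture, taken with the cover shut.

```bash
ls -t pics | tail -5; python3 -c "
import cv2,numpy as np,glob
for n in ('scene','top'):
    e=cv2.imread('pics/e_%s.png'%n)
    for f in glob.glob('pics/*0*.png'):
        a=cv2.imread(f)
        if a.shape!=e.shape: continue
        u,v=(389,288) if n=='scene' else (263,305)
        A=a[v-25:v+14,u-35:u+25].astype(int);E=e[v-25:v+14,u-35:u+25].astype(int)
        s=cv2.phaseCorrelate(A.mean(2).astype(np.float32),E.mean(2).astype(np.float32))
        print(n,f,abs(A-E).mean().round(1),s)
"
```

```text
s1.png
t2.png
t1.png
top0.png
scene0.png
scene pics/s10.png 25.2 ((-0.2542894658717145, -0.5428589911649375), 0.4768253195285797)
scene pics/t10.png 112.6 ((3.553865729507688, 0.46920305523903494), 0.19759803215662639)
scene pics/scene0.png 3.3 ((-0.01928049462980752, 0.025118640167985262), 1.0488366238276163)
scene pics/top0.png 122.2 ((-25.06406406405665, -2.427882833792932), -0.04025075227022171)
top pics/s10.png 99.5 ((-0.6824799633835923, -18.75519527108972), 0.057672745188077294)
top pics/t10.png 46.1 ((-0.09836919403939248, 0.139827494836954), 0.47648339788119)
top pics/scene0.png 100.1 ((8.909330537036677, -18.268888836574696), 0.11790255109469096)
top pics/top0.png 1.2 ((-0.01595502084188638, -0.004923123000008189), 0.9911630668242772)
```

Both views match the initial shut pictures to within 0.03 px, so I'm handing in.

```bash
python3 -c "
from h import *
print(env.hand_in())"
```

```text
the job is handed in; nothing more can be done
None
```

I rolled the cover open until it stayed up by itself, lifted out the bar and stood the three racks present in bays of their own. Then I laid the bar back in both forks, rolled the cover shut and backed the arm clear; I handed in at about 98 s.

**Last checks:**
- **Cover:** it hit a firm stop at the bottom (about 32 N at the wrist). Both cameras match the first pictures, taken with the cover shut, to within 0.03 px.
- **Racks and bar:** the pictures before closing showed the racks flat in their bays and the bar seated in both forks. The cover hides them now, so I did not check them again after closing.
- **Bystanders:** the bottle, mouse, carton and beaker were left where they were; nothing moved them in the pictures.
- **Disagreements:** the robot's x read about 3 mm lower than the cameras' at the sampler. The real fingertips sat about 7 mm above the reported TCP, so my first grip on the tab missed and I redid it lower.

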